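# Build a raised glass display for a fallen bottle

## Robot

A 6-joint arm with a two-finger parallel gripper is mounted at the origin on the work surface. World frame = base frame: x ahead of the robot, y to its left, z up, the work surface at z = 0. Lengths are in m, angles in rad, forces in N, time in s.
With the tool pointing down it reaches from about 0.375 to 0.975 m from the base axis. Payload 3.8 kg.
Tool frame: the origin (TCP) lies midway between the tips of the shut fingers; the grasp point (between the pads) lies 19 mm behind it; z points along the fingers, y is the line along which they close (so a half turn about z gives the same grasp; the last joint's range is limited). The gripper opens to 85 mm and grips with 20 to 120 N. Pads are 22 mm wide; open, the fingers measure 114 mm over their backs; the gripper's body (76 mm by 85 mm) begins 54 mm behind the grasp point. The pads swing forward as they close: fully open they stand 13 mm farther back than shut.
Start: joints at [-1.188, 0.264, 1.604, -0, 1.274, -0.037], TCP at [0.275, -0.616, 0.231] pointing down, gripper open.
Joint ranges: [-2.63, 2.63], [-0.94, 2.18], [0.31, 2.57], [-1.31, 4.45], [0, 2.66], [-2.55, 2.55]. Speed limits (rad/s): [2.57, 2.57, 3.14, 3.14, 3.14, 3.14].

## Interface

Orientations are given as a rotation vector (axis times angle).
In Python, from workcell import bot, read_camera, camera_info, ticket gives the robot as it stands.
- The arm moves only by the tool servo_tool, never from a script. Its argument "targets" is a list of rows, each an object of numbers: "hand": the closure, from -1 (fully open) to 1 (shut); "x", "y", "z": the shift along the tool's x, y, z as a fraction of full scale; "roll": the turn about the tool's z as a fraction of full scale. In form: [{"hand": .., "x": .., "y": .., "z": .., "roll": ..}, ...]. A call has 1 to 10 rows; each row is the pose to reach, as a shift and turn from the pose commanded when the call began, along the tool's axes at that moment, turning the shorter way round; what a row does not reach only later rows make up. Full scale, the value 1, is 50 cm for a shift and 180 degrees for a turn. A row lasts 1/12 s, in which the tool goes at most 41.7 mm and 7.16 degrees, less where a joint would pass 70% of its speed; a pose out of reach is approached as far as the arm can. A call with a number of a shift or a turn outside -1 to 1 is refused whole. A call with a gripper value outside its range is refused whole. The fingers move at their own pace and stop on an object; "grip_force" is the grip in N (left out, the last holds). Time passes only in rows, so rows that repeat a pose let the fingers close. It gives the time, the measured TCP pose, the force, the opening and the grip force at its end, in the units of the state.
- bot.read_state(): the state, without advancing time (a new reading comes with each control period).
- read_camera(name): name is "scene" or "top"; returns the picture (420x560x3 uint8, red, green, blue); there is no depth.
- camera_info(name): a dict with "fx", "fy", "cx", "cy" (pixels), "eye" and "orientation" of the camera in the world. Camera axes: x right, y down, z forward; pixel columns grow to the right and rows downward; lengths in m; the calibration is good to about 2 mm. A picture is of the moment at which its call begins. camera_info takes no time and is no camera call.
- ticket.finish_job(): hands the job in; it is judged then, once.
The state is a dict: "time": time; "q": joint angles; "joint_vel": joint speeds; "joint_torque": joint torques, N m; "tool_pos": TCP position; "tcp_rot": TCP orientation; "wrist_force": force on the tool from outside, world axes, zero at the start; "torque": the same for the moment, N m; "width": opening from 0.0 (shut) to 1.0 (fully open); "grip_force": force on a finger pad.
Only numpy, scipy, OpenCV 4.12 (cv2) and the standard library are available. Lean on these libraries where they do the work, as an engineer would, in place of code of your own. Each camera call takes 0.05 s, during which the arm holds its last target. There are 200 camera calls.

## Task

Lay the glass plate flat across the lids of the two wax tins, lengthwise over both of them, centred and overhanging equally at the two ends. Then stand the lying black bottle upright, cap up, on the plate, exactly midway between the two tins, centred across the plate's width and with its broad faces parallel to the plate's long edges. Leave the tins where they stand and do not disturb the mug, the carton or the white jar.

Things in the scene. Friction and masses are not known exactly. Their poses are not given: they have to be found in the camera images.
- tin_a: Round aluminium wax tin with a dark flat screw lid, standing loose on the table, 0.5 kg. Body diameter 64 mm, lid diameter 68 mm, overall height 70 mm (lid top flat). Origin: centre of the underside; z up. Always the one at the robot's right (-y) of the pair.
- tin_b: Second tin, identical to tin_a, always 170 mm from it centre to centre, at the robot's left (+y) of the pair. Origin: centre of the underside; z up.
- plate: Loose rectangular pale green frosted-glass shelf plate, 270 mm long (its x), 60 mm wide (its y), 8 mm thick (its z), about 0.3 kg, lying flat on the cardboard sleeve at the robot's right, its underside 20 mm above the table. Origin: centre of the underside. It can be gripped from above by its two long edges, which overhang the sleeve by 12 mm.
- bottle: Rigid black flat-sided bottle, labelled on both broad faces, 0.12 to 0.24 kg, lying on a broad face at the robot's left, cap roughly towards the robot. Body 52 mm wide (x), 38 thick (y), 80 tall (z); then neck 20 mm diameter, 4 long; grey cap 26 mm diameter, 20 long. Origin: centre of the base face; z runs from base to cap (lying: z level, origin 19 mm above the table).
- mug: Bystander: white mug, 76 mm across the rim, 85 mm high, beyond the tins. Origin: centre of the underside.
- carton: Bystander: cardboard carton 110 x 70 x 60 mm, beyond the tins on the left. Origin: centre of the underside.
- jar: Bystander: slim round white jar with grey foot, 42 mm across, 85 mm high, standing between the robot and the tins. Origin: centre of the underside.
- sleeve: Flat cardboard sleeve under the plate, fixed to the table: 200 mm long (its x), 36 mm wide (its y), 20 mm high. Origin: centre of the underside.
Things that resemble listed ones, but are neither listed nor needed, are in the scene too. Leave any green or turquoise look-alike of the tin_b alone.

How it is judged:
By the outcome, as a careful person would: the job done as asked, in the order asked, and still so for the second after the job is handed in, with the robot touching nothing.
It also fails if it takes over 48 s, if anything falls off the work surface, if the arm or the gripper's body presses on something with over 40 N, if the wrist force passes 120 N, or if a joint passes its speed limit or range.

## Working session

There is one attempt and no reset: what is moved stays moved. The work goes in short steps, Python scripts to look and compute and a tool call to move; the robot and the scene stay as the last step left them, time stands still between calls to the robot, and variables do not carry over. Pictures are saved under pics/ and viewed, at most 10 in all, crops included, and the job is handed in when it is done.

Besides the shell and the picture viewer there is one more tool, called after "Emit:" by a JSON object that holds its "name" and its "arguments". servo_tool: Moves the arm, as the interface text tells. Its arguments: {"type":"object","properties":{"targets":{"type":"array"},"grip_force":{"type":"number"}},"required":["targets"]}

```bash
mkdir -p pics; ls
python3 - <<'E'
from workcell import bot, read_camera, camera_info
import cv2
for n in ("scene","top"):
    im=read_camera(n); cv2.imwrite(f"pics/{n}0.png",im[:,:,::-1]); print(n,camera_info(n))
print(bot.read_state())
E
```

```text
pics
scene {'fx': 420.60896774189945, 'fy': 420.60896774189945, 'cx': 277.87294195178123, 'cy': 211.74701544040096, 'eye': array([1.16901536, 0.35354288, 0.73465828]), 'orientation': array([-1.29306446, -2.29765784,  0.93100005])}
top {'fx': 490.0231112043974, 'fy': 490.0231112043974, 'cx': 279.76951093577946, 'cy': 200.18895047362784, 'eye': array([ 0.35337797, -0.01040282,  1.23812066]), 'orientation': array([-2.1202921 ,  2.10996605, -0.20226412])}
{'time': 0.1, 'q': array([-1.18786438e+00,  2.64702409e-01,  1.60524620e+00,  1.10996572e-05,
        1.27368450e+00, -3.68851089e-02]), 'joint_vel': array([-0.00086116, -0.00394553, -0.00139414,  0.00073507,  0.00080584,
       -0.00103247]), 'joint_torque': array([ 2.79432570e-04, -5.16709685e+01, -3.68588483e+01, -1.21987813e-05,
        6.29872695e-03, -7.81984568e-06]), 'tool_pos': array([ 0.27489024, -0.61576941,  0.23006521]), 'tcp_rot': array([-3.07066799e+00, -6.54190816e-01,  5.35042102e-04]), 'wrist_force': array([ 0.56181469,  0.05394131, -0.61656904]), 'torque': array([ 0.02740761,  0.03152858, -0.02032688]), 'grip_force': 0.0, 'width': 0.9989732434627479}
```

View pics/top0.png

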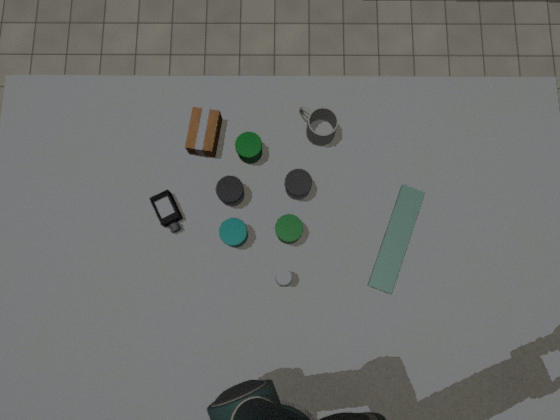

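View pics/scene0.png

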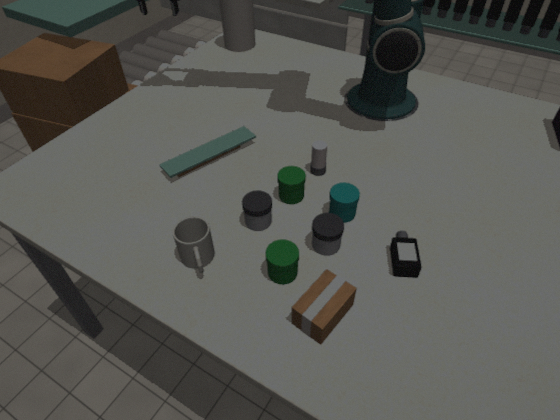

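The top view shows two dark-lidded tins at (231,190) and (298,184). The tin look-alikes are green at (249,147) and (289,228) and turquoise at (234,232). The plate is at (397,239), the bottle at (166,209) with its cap at (174,227), the jar at (284,277), the mug at (321,127) and the carton at (204,132). I choose the two dark-lidded tins, the only pale green plate and the only black bottle. Next I'll check them in a close crop.

```bash
cat > h.py <<'E'
import numpy as np, cv2
from scipy.spatial.transform import Rotation as R
from workcell import bot, read_camera, camera_info
def proj(n,P):
    c=camera_info(n); p=(np.atleast_2d(P)-c['eye'])@R.from_rotvec(c['orientation']).as_matrix()
    return np.c_[c['fx']*p[:,0]/p[:,2]+c['cx'],c['fy']*p[:,1]/p[:,2]+c['cy']]
def back(n,uv,z):
    c=camera_info(n); uv=np.atleast_2d(uv).astype(float)
    d=np.c_[(uv[:,0]-c['cx'])/c['fx'],(uv[:,1]-c['cy'])/c['fy'],np.ones(len(uv))]@R.from_rotvec(c['orientation']).as_matrix().T
    return (c['eye']+d*((z-c['eye'][2])/d[:,2])[:,None])[:,:2]
E
python3 - <<'E'
from h import *
t=cv2.imread('pics/top0.png'); s=cv2.imread('pics/scene0.png')
for n,px in (('top',[(231,190),(298,184),(397,239),(166,209),(174,227),(284,277),(321,127),(204,132)]),('scene',[(328,227),(257,203),(210,150),(405,250),(402,237)])):
    for p,z in zip(px,[.07,.07,.028,.038,.026,.085,.085,.06] if n=='top' else [.07,.07,.028,.038,.026]): print(n,p,back(n,[p],z).round(4))
print(proj('top',[[.275,-.616,.231],[0,0,0]]),proj('scene',[[.275,-.616,.231]]))
a=cv2.resize(t[160:300,140:300],None,fx=3.5,fy=3.5,interpolation=cv2.INTER_CUBIC)
cv2.imwrite('pics/c1.png',cv2.convertScaleAbs(a,alpha=1.6))
b=cv2.resize(s[120:290,150:430],None,fx=2.8,fy=2.8,interpolation=cv2.INTER_CUBIC)
cv2.imwrite('pics/c2.png',cv2.convertScaleAbs(b,alpha=1.6))
E
```

```text
top (231, 190) [[0.6112 0.1168]]
top (298, 184) [[ 0.6269 -0.0468]]
top (397, 239) [[ 0.498  -0.2929]]
top (166, 209) [[0.5691 0.2811]]
top (174, 227) [[0.5257 0.2617]]
top (284, 277) [[ 0.4012 -0.0134]]
top (321, 127) [[ 0.7683 -0.1035]]
top (204, 132) [[0.763  0.1898]]
scene (328, 227) [[0.6243 0.1244]]
scene (257, 203) [[ 0.6413 -0.0435]]
scene (210, 150) [[ 0.5049 -0.29  ]]
scene (405, 250) [[0.5734 0.2801]]
scene (402, 237) [[0.5321 0.2607]]
[[588.93732425 340.08307366]
 [277.52384205 452.10336362]] [[161.60381538  18.87376389]]
```

View pics/c2.png

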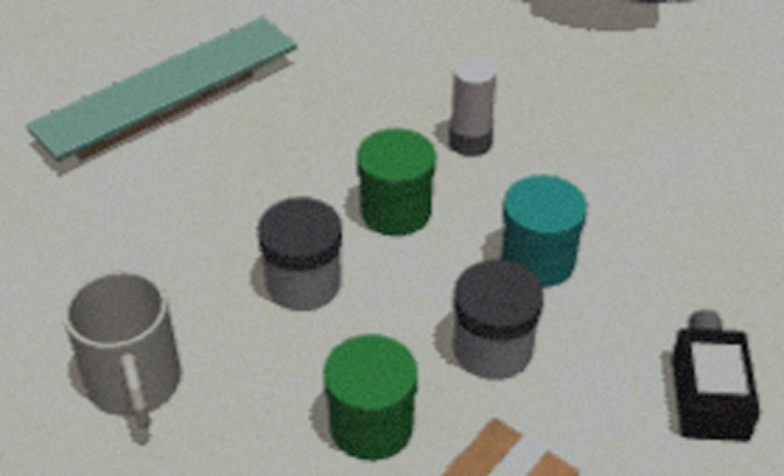

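View pics/c1.png

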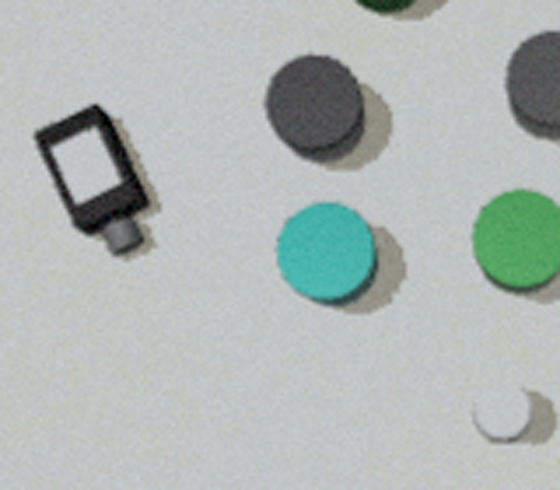

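The crops confirm the choice: both dark-lidded aluminium tins, the pale green plate on its sleeve, and the bottle lying label-up with its cap towards the robot. Now a precise silhouette fit in both cameras.

```bash
cat >> h.py <<'E'
from scipy.optimize import minimize
from scipy.spatial import ConvexHull
U=4
def circ(x,y,z,r): a=np.linspace(0,2*np.pi,48); return np.c_[x+r*np.cos(a),y+r*np.sin(a),0*a+z]
def lid(p,zs=(.05,.07),r=.034): return np.r_[circ(p[0],p[1],zs[0],r),circ(p[0],p[1],zs[1],r)]
def box(p,l,w,z0,z1):
    c,s=np.cos(p[2]),np.sin(p[2]); return np.array([[p[0]+c*a*l/2-s*b*w/2,p[1]+s*a*l/2+c*b*w/2,z] for a in(-1,1) for b in(-1,1) for z in(z0,z1)])
def mask(im,roi,f,fill=False):
    x0,y0,x1,y1=roi; c=cv2.resize(im[y0:y1,x0:x1],None,fx=U,fy=U,interpolation=cv2.INTER_CUBIC)
    m=f(cv2.GaussianBlur(c,(0,0),2).astype(int)).astype(np.uint8)
    cs=cv2.findContours(m,cv2.RETR_EXTERNAL,cv2.CHAIN_APPROX_NONE)[0]; b=max(cs,key=cv2.contourArea)
    if fill: b=cv2.convexHull(b)
    return cv2.drawContours(np.zeros_like(m),[b],-1,1,-1)
def rend(n,pts,roi):
    uv=(proj(n,pts)-roi[:2]+.5)*U-.5; m=np.zeros(((roi[3]-roi[1])*U,(roi[2]-roi[0])*U),np.uint8)
    h=uv[ConvexHull(uv).vertices]; return cv2.fillPoly(m,[np.round(h*16).astype(np.int32)],1,shift=4)
def fit(views,model,p0,step):
    """views: list of (cam,mask,roi)"""
    cost=lambda p:sum(1-(lambda r:(r&m).sum()/(r|m).sum())(rend(n,model(p),roi)) for n,m,roi in views)/len(views)
    p0=np.array(p0,float); S=np.r_[[p0],[p0+np.eye(len(p0))[i]*step[i] for i in range(len(p0))]]
    r=minimize(cost,p0,method='Nelder-Mead',options=dict(initial_simplex=S,xatol=1e-5,fatol=1e-5)); return r.x,r.fun
E
python3 - <<'E'
from h import *
im={n:cv2.imread(f'pics/{n}0.png') for n in('top','scene')}
for n,u,v in [('top',231,188),('scene',328,226),('scene',328,236),('scene',326,246),('scene',313,240),('top',244,196),('top',248,192),('top',397,239),('scene',402,237),('scene',400,268),('top',158,212)]: print(n,u,v,im[n][v-1:v+2,u-1:u+2].reshape(-1,3).mean(0).round())
dark=lambda t:lambda c:c.max(2)<t
green=lambda c:(c[:,:,1]-c[:,:,2]>18)
def run(name,model,p0,step,rois,f,fill):
    vs=[(n,mask(im[n],r,f[n],fill),r) for n,r in rois.items()]
    for sel in (vs,vs[:1],vs[1:]): 
        p,c=fit(sel,model,p0,step); print(name,[v[0] for v in sel],p.round(4),round(c,3))
tl={'top':dark(62),'scene':dark(62)}
run('A',lambda p:lid(p,(.07-p[2],.07)),[.63,-.046,.018],[.01,.01,.004],{'top':(278,165,320,208),'scene':(235,182,282,238)},tl,True)
run('B',lambda p:lid(p,(.07-p[2],.07)),[.617,.12,.018],[.01,.01,.004],{'top':(210,170,252,212),'scene':(305,205,352,260)},tl,True)
run('plate',lambda p:box(p,.27,.06,.02,.028),[.5,-.291,-.3],[.01,.01,.1],{'top':(360,180,430,300),'scene':(150,120,265,180)},{'top':green,'scene':green},True)
run('bottle',lambda p:box(p,.08,.052,0,.038),[.57,.28,.4],[.01,.01,.1],{'top':(145,185,190,224),'scene':(380,239,430,285)},{'top':dark(50),'scene':dark(40)},True)
E
```

```text
top 231 188 [51. 50. 50.]
scene 328 226 [39. 38. 39.]
scene 328 236 [31. 31. 31.]
scene 326 246 [52. 52. 52.]
scene 313 240 [41. 41. 42.]
top 244 196 [65. 69. 70.]
top 248 192 [82. 90. 92.]
top 397 239 [106. 115.  90.]
scene 402 237 [37. 37. 37.]
scene 400 268 [13. 13. 12.]
top 158 212 [68. 67. 67.]
A ['top', 'scene'] [ 0.6362 -0.0489  0.0596] 0.097
A ['top'] [ 0.6299 -0.0468  0.0225] 0.06
A ['scene'] [ 0.6369 -0.0477  0.0586] 0.044
B ['top', 'scene'] [0.613  0.1205 0.0633] 0.193
B ['top'] [0.6121 0.1197 0.0221] 0.065
B ['scene'] [0.5808 0.1092 0.1088] 0.198
plate ['top', 'scene'] [ 0.5021 -0.2931 -0.361 ] 0.132
plate ['top'] [ 0.5026 -0.2932 -0.3502] 0.065
plate ['scene'] [ 0.4974 -0.3009 -0.3374] 0.185
bottle ['top', 'scene'] [0.572  0.2831 0.4516] 0.069
bottle ['top'] [0.5731 0.2847 0.5132] 0.06
bottle ['scene'] [0.5715 0.2821 0.4089] 0.057
```

```bash
cat > m.py <<'E'
from h import *
im={n:cv2.imread(f'pics/{n}0.png') for n in('top','scene')}
dark=lambda t:lambda c:c.max(2)<t
green=lambda c:(c[:,:,1]-c[:,:,2]>.12*c[:,:,1])
tiles=[]
def run(name,model,p0,step,rois,f,fill):
    vs=[(n,mask(im[n],r,f[n],fill),r) for n,r in rois.items()]
    for sel in (vs,vs[:1],vs[1:]):
        p,c=fit(sel,model,p0,step); print(name,[v[0] for v in sel],p.round(4),round(c,3))
        if len(sel)==2: q=p
    for n,m,r in vs:
        a=cv2.resize(im[n][r[1]:r[3],r[0]:r[2]],None,fx=U,fy=U,interpolation=cv2.INTER_CUBIC); a=cv2.convertScaleAbs(a,alpha=1.8)
        for mm,col in ((m,(0,0,255)),(rend(n,model(q),r),(255,0,0))): cv2.drawContours(a,cv2.findContours(mm,0,1)[0],-1,col,1)
        k=195/max(a.shape[:2]); a=cv2.resize(a,None,fx=k,fy=k); t=np.zeros((196,196,3),np.uint8); t[:a.shape[0],:a.shape[1]]=a; tiles.append(t)
E
cat > m0.py <<'E'
from m import *
tl={'top':dark(62),'scene':dark(45)}
run('A',lambda p:lid(p,(.07-p[2],.07)),[.63,-.046,.018],[.01,.01,.004],{'top':(278,165,320,208),'scene':(235,182,282,238)},tl,True)
run('B',lambda p:lid(p,(.07-p[2],.07)),[.617,.12,.018],[.01,.01,.004],{'top':(210,170,252,212),'scene':(308,207,352,260)},tl,True)
run('plate',lambda p:box(p,.27,.06,.02,.028),[.5,-.291,-.3],[.01,.01,.1],{'top':(360,180,430,300),'scene':(150,120,265,180)},{'top':green,'scene':green},True)
run('bottle',lambda p:box(p,.08,.052,0,.038),[.57,.28,.4],[.01,.01,.1],{'top':(145,185,190,224),'scene':(380,239,430,285)},{'top':dark(48),'scene':dark(28)},True)
cv2.imwrite('pics/m0.png',np.vstack([np.hstack(tiles[:4]),np.hstack(tiles[4:])]))
E
python3 m0.py
```

```text
A ['top', 'scene'] [ 0.6311 -0.0487  0.0319] 0.157
A ['top'] [ 0.6299 -0.0468  0.0225] 0.06
A ['scene'] [ 0.6392 -0.0476  0.0204] 0.143
B ['top', 'scene'] [0.613  0.1199 0.0326] 0.182
B ['top'] [0.6121 0.1197 0.0221] 0.065
B ['scene'] [0.5805 0.1054 0.0822] 0.25
plate ['top', 'scene'] [ 0.5022 -0.2935 -0.3634] 0.047
plate ['top'] [ 0.5021 -0.2926 -0.3594] 0.017
plate ['scene'] [ 0.5013 -0.2958 -0.3512] 0.022Traceback (most recent call last):
  File "m0.py", line 6, in <module>
    run('bottle',lambda p:box(p,.08,.052,0,.038),[.57,.28,.4],[.01,.01,.1],{'top':(145,185,190,224),'scene':(380,239,430,285)},{'top':dark(48),'scene':dark(28)},True)
    ~~~^^^^^^^^^^^^^^^^^^^^^^^^^^^^^^^^^^^^^^^^^^^^^^^^^^^^^^^^^^^^^^^^^^^^^^^^^^^^^^^^^^^^^^^^^^^^^^^^^^^^^^^^^^^^^^^^^^^^^^^^^^^^^^^^^^^^^^^^^^^^^^^^^^^^^^^^^^^^^^^
  File "m.py", line 9, in run
    p,c=fit(sel,model,p0,step); print(name,[v[0] for v in sel],p.round(4),round(c,3))
        ~~~^^^^^^^^^^^^^^^^^^^
  File "h.py", line 31, in fit
    r=minimize(cost,p0,method='Nelder-Mead',options=dict(initial_simplex=S,xatol=1e-5,fatol=1e-5)); return
[... 311 characters left out ...]
)) for n,m,roi in views)/len(views)
                  ~~~^^^^^^^^^^^^^^^^^^^^^^^^^^^^^^^^^^^^^^^^^^^^^^^^^^^^^^^^^^^^^^^^^^^^^^^^^^^^^^^^^
  File "h.py", line 29, in <genexpr>
    cost=lambda p:sum(1-(lambda r:(r&m).sum()/(r|m).sum())(rend(n,model(p),roi)) for n,m,roi in views)/len(views)
                                                           ~~~~^^^^^^^^^^^^^^^^
  File "h.py", line 25, in rend
    uv=(proj(n,pts)-roi[:2]+.5)*U-.5; m=np.zeros(((roi[3]-roi[1])*U,(roi[2]-roi[0])*U),np.uint8)
        ~~~~^^^^^^^
  File "h.py", line 5, in proj
    c=camera_info(n); p=(np.atleast_2d(P)-c['eye'])@R.from_rotvec(c['orientation']).as_matrix()
ValueError: time passes only in moves, steps and waits
```

```bash
sed -i 's/^def proj/from functools import lru_cache\ncamera_info=lru_cache(camera_info)\ndef proj/' h.py
cat > m0.py <<'E'
from m import *
for n,pts in (('scene',[(310,250),(300,232),(240,215),(330,160),(326,246)]),): print([im[n][v-1:v+2,u-1:u+2].mean().round() for u,v in pts])
g=lambda t:lambda c:(c.max(2)<t)&(c.max(2)-c.min(2)<14)
tl={'top':g(62),'scene':g(66)}
class M: pass
def tin(p): return np.r_[lid(p,(.05,.07)),circ(p[0],p[1],0,.032)]
run('A',tin,[.633,-.047],[.01,.01],{'top':(278,165,320,208),'scene':(235,182,282,238)},tl,True)
run('B',tin,[.617,.12],[.01,.01],{'top':(210,170,252,212),'scene':(305,207,352,260)},tl,True)
run('plate',lambda p:box(p,.27,.06,.02,.028),[.5,-.291,-.3],[.01,.01,.1],{'top':(360,180,430,300),'scene':(150,120,265,180)},{'top':green,'scene':green},True)
run('bottle',lambda p:box(p,.08,.052,0,.038),[.57,.28,.4],[.01,.01,.1],{'top':(145,185,190,224),'scene':(380,239,430,285)},{'top':dark(48),'scene':dark(34)},True)
cv2.imwrite('pics/m0.png',np.vstack([np.hstack(tiles[:4]),np.hstack(tiles[4:])]))
E
python3 m0.py
```

```text
[np.float64(93.0), np.float64(108.0), np.float64(85.0), np.float64(106.0), np.float64(52.0)]
A ['top', 'scene'] [ 0.6358 -0.0492] 0.102
A ['top'] [ 0.6328 -0.0463] 0.129
A ['scene'] [ 0.6365 -0.0493] 0.068
B ['top', 'scene'] [0.6141 0.1187] 0.092
B ['top'] [0.6144 0.1199] 0.109
B ['scene'] [0.6136 0.1177] 0.061
plate ['top', 'scene'] [ 0.5022 -0.2935 -0.3634] 0.047
plate ['top'] [ 0.5021 -0.2926 -0.3594] 0.017
plate ['scene'] [ 0.5013 -0.2958 -0.3512] 0.022
bottle ['top', 'scene'] [0.5717 0.2833 0.4622] 0.082
bottle ['top'] [0.5719 0.2844 0.4717] 0.064
bottle ['scene'] [0.5715 0.2822 0.408 ] 0.065
```

View pics/m0.png

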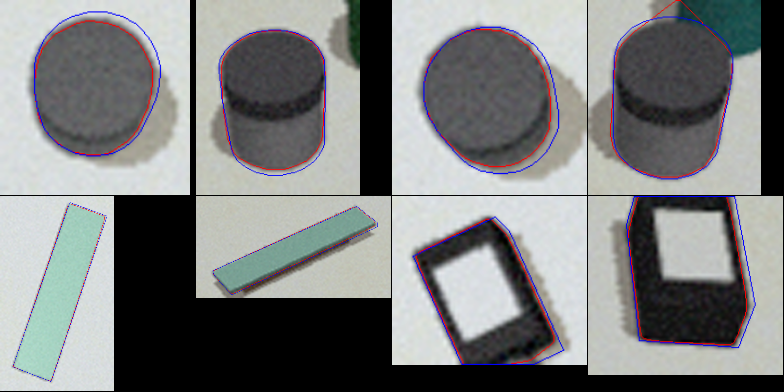

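```bash
cat > m1.py <<'E'
from m import *
g=lambda t:lambda c:(c.max(2)<t)&(c.max(2)-c.min(2)<13)
tin=lambda p: np.r_[lid(p,(.05,.07)),circ(p[0],p[1],0,.032)]
def bot_(p):
    c,s=np.cos(p[2]),np.sin(p[2]); d=np.array([c,s]); n=np.array([-s,c]); a=np.linspace(0,6.28,24)
    cap=[[*(np.array(p[:2])-d*l+n*.013*np.cos(t)),.019+.013*np.sin(t)] for l in(.044,.064) for t in a]
    return np.r_[box(p,.08,.052,0,.038),cap]
run('A',tin,[.633,-.047],[.01,.01],{'top':(278,165,320,208),'scene':(235,182,282,238)},{'top':g(82),'scene':g(72)},True)
run('B',tin,[.617,.12],[.01,.01],{'top':(210,170,252,212),'scene':(305,207,352,260)},{'top':g(82),'scene':g(72)},True)
run('bottle',bot_,[.57,.28,.4],[.01,.01,.1],{'top':(145,185,190,240),'scene':(380,225,430,285)},{'top':g(80),'scene':g(60)},True)
cv2.imwrite('pics/m1.png',np.vstack([np.hstack(tiles[:3]),np.hstack(tiles[3:])]))
E
python3 m1.py
```

```text
A ['top', 'scene'] [ 0.6341 -0.0483] 0.081
A ['top'] [ 0.6323 -0.0477] 0.035
A ['scene'] [ 0.6345 -0.051 ] 0.078
B ['top', 'scene'] [0.6152 0.12  ] 0.076
B ['top'] [0.615  0.1206] 0.027
B ['scene'] [0.6143 0.1177] 0.08
bottle ['top', 'scene'] [0.5746 0.2837 0.4698] 0.073
bottle ['top'] [0.5744 0.285  0.4778] 0.039
bottle ['scene'] [0.5741 0.2824 0.4465] 0.074
```

View pics/m1.png

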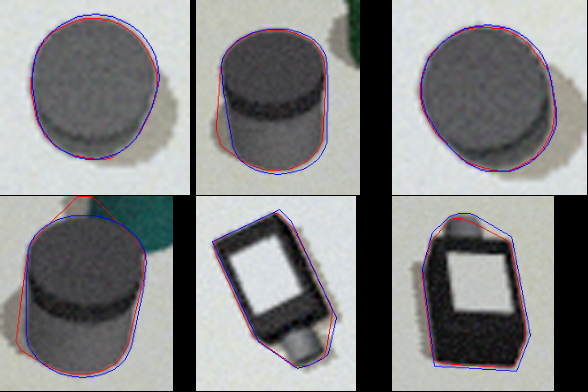

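The fits overlay the objects well. They give tin A at (.633,-.049), tin B at (.615,.119), the plate at (.502,-.294) with its long axis at -20.4°, and the bottle centre at (.574,.284) with its axis at 26.8°.

```bash
cat > g.py <<'E'
import sys; from h import *
def go(x,y,z,ang=None):
    s=bot.read_state(); M=R.from_rotvec(s['tcp_rot']).as_matrix(); a=np.degrees(np.arctan2(M[1,0],M[0,0]))
    d=M.T@(np.array([x,y,z])-s['tool_pos'])/.5; r=0 if ang is None else -((ang-a+180)%360-180)/180
    print('xyz',d.round(4),'roll',round(r,4),'| t',round(s['time'],2),'pos',s['tool_pos'].round(4),'ang',round(a,2),'w',round(s['width'],3),'gf',round(s['grip_force'],1),'F',s['wrist_force'].round(1),'tilt',(M[:,2]).round(3))
if __name__=='__main__': go(*map(float,sys.argv[1:]))
E
python3 g.py .502 -.294 .09 -20.4
```

```text
xyz [ 0.6771 -0.4019  0.281 ] roll 0.247 | t 0.1 pos [ 0.2749 -0.6158  0.2301] ang 24.05 w 0.999 gf 0.0 F [ 0.6  0.1 -0.6] tilt [-0.001  0.002 -1.   ]
```

Emit:
{"name": "servo_tool", "arguments": {"targets": [{"hand": -1,"x": 0.6771,"y": -0.4019,"z": 0.281,"roll": 0.247},{"hand": -1,"x": 0.6771,"y": -0.4019,"z": 0.281,"roll": 0.247},{"hand": -1,"x": 0.6771,"y": -0.4019,"z": 0.281,"roll": 0.247},{"hand": -1,"x": 0.6771,"y": -0.4019,"z": 0.281,"roll": 0.247},{"hand": -1,"x": 0.6771,"y": -0.4019,"z": 0.281,"roll": 0.247},{"hand": -1,"x": 0.6771,"y": -0.4019,"z": 0.281,"roll": 0.247},{"hand": -1,"x": 0.6771,"y": -0.4019,"z": 0.281,"roll": 0.247},{"hand": -1,"x": 0.6771,"y": -0.4019,"z": 0.281,"roll": 0.247},{"hand": -1,"x": 0.6771,"y": -0.4019,"z": 0.281,"roll": 0.247},{"hand": -1,"x": 0.6771,"y": -0.4019,"z": 0.281,"roll": 0.247}], "grip_force": 50}}

```text
time: 0.93
tool_pos: [0.5009, -0.2957, 0.091]
tcp_rot: [-3.092, 0.557, 0.001]
wrist_force: [-0.1, 0.5, 0.6]
width: 0.999
grip_force: 0.0
```

```bash
python3 g.py .502 -.294 .002 -20.4
```

```text
xyz [ 0.001  -0.0039  0.178 ] roll -0.0001 | t 0.93 pos [ 0.5009 -0.2957  0.091 ] ang -20.42 w 0.999 gf 0.0 F [-0.1  0.5  0.6] tilt [-0.  0. -1.]
```

Emit:
{"name": "servo_tool", "arguments": {"targets": [{"hand": -1,"z": 0.08,"x": 0,"y": 0,"roll": 0},{"hand": -1,"z": 0.13,"x": 0,"y": 0,"roll": 0},{"hand": -1,"z": 0.16,"x": 0,"y": 0,"roll": 0},{"hand": -1,"z": 0.174,"x": 0,"y": 0,"roll": 0},{"hand": -1,"z": 0.174,"x": 0,"y": 0,"roll": 0},{"hand": 1,"z": 0.174,"x": 0,"y": 0,"roll": 0},{"hand": 1,"z": 0.174,"x": 0,"y": 0,"roll": 0},{"hand": 1,"z": 0.174,"x": 0,"y": 0,"roll": 0},{"hand": 1,"z": 0.174,"x": 0,"y": 0,"roll": 0},{"hand": 1,"z": 0.174,"x": 0,"y": 0,"roll": 0}], "grip_force": 50}}

```text
time: 1.77
tool_pos: [0.5019, -0.2988, 0.007]
tcp_rot: [3.09, -0.557, 0.006]
wrist_force: [0.0, 0.9, 6.1]
width: 0.689
grip_force: 54.8
```

```bash
python3 g.py .502 -.294 .14 -20.4
```

```text
xyz [-0.0022 -0.0089 -0.266 ] roll -0.0001 | t 1.77 pos [ 0.5019 -0.2988  0.007 ] ang -20.43 w 0.689 gf 54.8 F [0.  0.9 6.1] tilt [ 0.003 -0.002 -1.   ]
```

Emit:
{"name": "servo_tool", "arguments": {"targets": [{"hand": 1,"z": 0,"x": 0,"y": 0,"roll": 0},{"hand": 1,"z": -0.04,"x": 0,"y": 0,"roll": 0},{"hand": 1,"z": -0.1,"x": 0,"y": 0,"roll": 0},{"hand": 1,"z": -0.16,"x": 0,"y": 0,"roll": 0},{"hand": 1,"z": -0.22,"x": 0,"y": 0,"roll": 0},{"hand": 1,"z": -0.27,"x": 0,"y": 0,"roll": 0},{"hand": 1,"z": -0.29,"x": 0,"y": 0,"roll": 0},{"hand": 1,"z": -0.29,"x": 0,"y": 0,"roll": 0},{"hand": 1,"z": -0.29,"x": 0,"y": 0,"roll": 0}], "grip_force": 60}}

```text
time: 2.52
tool_pos: [0.5001, -0.2975, 0.1494]
tcp_rot: [-3.092, 0.557, 0.0]
wrist_force: [-0.7, -0.1, -3.7]
width: 0.685
grip_force: 66.5
```

```bash
python3 g.py .624 .035 .16 96.1
python3 - <<'E'
from h import *
a=read_camera('top')[:,:,::-1];b=read_camera('scene')[:,:,::-1]
cv2.imwrite('pics/top1.png',a);cv2.imwrite('pics/scene1.png',b)
cv2.imwrite('pics/v1.png',cv2.convertScaleAbs(np.hstack([cv2.resize(a[140:340,300:500],(400,400)),cv2.resize(b[20:220,100:300],(400,400))]),alpha=1.6))
E
```

```text
xyz [ 3.000e-04 -7.096e-01 -2.120e-02] roll -0.6473 | t 2.52 pos [ 0.5001 -0.2975  0.1494] ang -20.42 w 0.685 gf 66.5 F [-0.7 -0.1 -3.7] tilt [-0.  0. -1.]
```

View pics/v1.png

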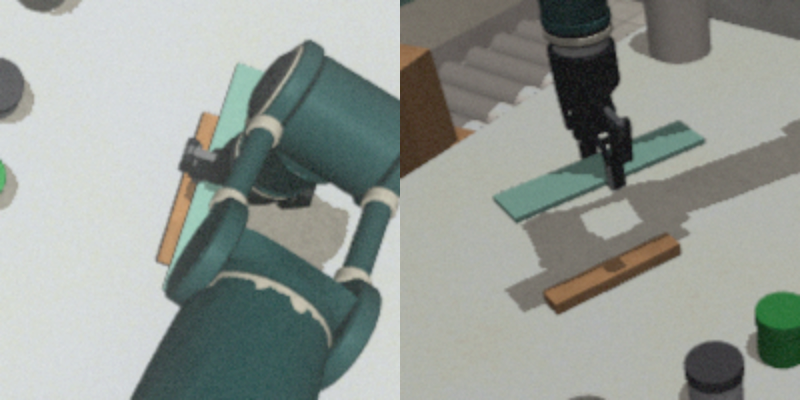

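```bash
cat > m2.py <<'E'
from h import *
im=cv2.imread('pics/scene1.png'); roi=(130,60,270,140)
gr=lambda c:(c[:,:,1]-c[:,:,2]>.12*c[:,:,1])&(c[:,:,1]>55)
c=cv2.resize(im[60:140,130:270],None,fx=U,fy=U,interpolation=cv2.INTER_CUBIC)
m=gr(cv2.GaussianBlur(c,(0,0),2).astype(int)).astype(np.uint8); n,l,st,_=cv2.connectedComponentsWithStats(m); print(st[:,4])
keep=np.isin(l,[i for i in range(1,n) if st[i,4]>400]).astype(np.uint8)
h=cv2.convexHull(np.vstack(cv2.findContours(keep,0,1)[0])); mk=cv2.drawContours(np.zeros_like(m),[h],-1,1,-1)
for z in (.157,.162,.167): print(z,fit([('scene',mk,roi)],lambda p:box(p,.27,.06,z,z+.008),[.5,-.297,-.356],[.01,.01,.05]))
E
python3 m2.py
```

```text
[157836   8079  13283      2]
0.157 (array([ 0.49335006, -0.30390526, -0.34640593]), np.float64(0.035663082437276006))
0.162 (array([ 0.49876507, -0.29747538, -0.34650625]), np.float64(0.053521225752038215))
0.167 (array([ 0.50568301, -0.29256656, -0.33387604]), np.float64(0.0677719705098474))
```

Emit:
{"name": "servo_tool", "arguments": {"targets": [{"hand": 1,"x": 0,"y": -0.07,"z": 0,"roll": -0.036},{"hand": 1,"x": 0,"y": -0.14,"z": 0,"roll": -0.072},{"hand": 1,"x": 0,"y": -0.21,"z": 0,"roll": -0.11},{"hand": 1,"x": 0,"y": -0.28,"z": 0,"roll": -0.146},{"hand": 1,"x": 0,"y": -0.35,"z": 0,"roll": -0.182},{"hand": 1,"x": 0,"y": -0.42,"z": 0,"roll": -0.218},{"hand": 1,"x": 0,"y": -0.49,"z": 0,"roll": -0.254},{"hand": 1,"x": 0,"y": -0.56,"z": 0,"roll": -0.29},{"hand": 1,"x": 0,"y": -0.63,"z": 0,"roll": -0.326},{"hand": 1,"x": 0,"y": -0.7,"z": 0,"roll": -0.362}]}}

```text
time: 3.45
tool_pos: [0.6211, 0.0321, 0.1468]
tcp_rot: [-2.9, -1.204, 0.007]
wrist_force: [0.7, -0.9, -3.1]
width: 0.683
grip_force: 66.5
```

```bash
python3 g.py .624 .035 .11 96.1
```

```text
xyz [0.0085 0.0003 0.0736] roll -0.2834 | t 3.45 pos [0.6211 0.0321 0.1468] ang 45.08 w 0.683 gf 66.5 F [ 0.7 -0.9 -3.1] tilt [-0.005 -0.    -1.   ]
```

Emit:
{"name": "servo_tool", "arguments": {"targets": [{"hand": 1,"x": 0.0,"y": 0.0,"z": 0,"roll": -0.036},{"hand": 1,"x": 0,"y": 0,"z": 0,"roll": -0.072},{"hand": 1,"x": 0,"y": 0,"z": 0,"roll": -0.11},{"hand": 1,"x": 0,"y": 0,"z": 0,"roll": -0.146},{"hand": 1,"x": 0,"y": 0,"z": 0,"roll": -0.182},{"hand": 1,"x": 0,"y": 0,"z": 0,"roll": -0.218},{"hand": 1,"x": 0,"y": 0,"z": 0.02,"roll": -0.254},{"hand": 1,"x": 0,"y": 0,"z": 0.05,"roll": -0.2834},{"hand": 1,"x": 0,"y": 0,"z": 0.08,"roll": -0.2834},{"hand": 1,"x": 0,"y": 0,"z": 0.1,"roll": -0.2834}]}}

```text
time: 4.28
tool_pos: [0.6198, 0.0305, 0.0955]
tcp_rot: [-2.104, -2.327, 0.007]
wrist_force: [-0.8, 0.4, -2.1]
width: 0.68
grip_force: 66.4
```

Emit:
{"name": "servo_tool", "arguments": {"targets": [{"hand": 1,"x": 0,"y": 0,"z": 0,"roll": 0},{"hand": 1,"x": 0,"y": 0,"z": 0,"roll": 0}]}}

```text
time: 4.45
tool_pos: [0.6208, 0.0304, 0.0976]
tcp_rot: [-2.105, -2.327, 0.005]
wrist_force: [0.4, 0.4, -2.2]
width: 0.686
grip_force: 66.4
```

```bash
python3 g.py .624 .035 .067 96.1
python3 - <<'E'
from h import *
a=read_camera('top')[:,:,::-1];b=read_camera('scene')[:,:,::-1]
cv2.imwrite('pics/top2.png',a);cv2.imwrite('pics/scene2.png',b)
cv2.imwrite('pics/v2.png',cv2.convertScaleAbs(np.hstack([cv2.resize(a[110:260,180:380],(400,300)),cv2.resize(b[110:290,180:420],(400,300))]),alpha=1.6))
E
```

```text
xyz [0.0085 0.0076 0.0611] roll -0.002 | t 4.45 pos [0.6208 0.0304 0.0976] ang 95.74 w 0.686 gf 66.4 F [ 0.4  0.4 -2.2] tilt [-0.005 -0.    -1.   ]
```

View pics/v2.png

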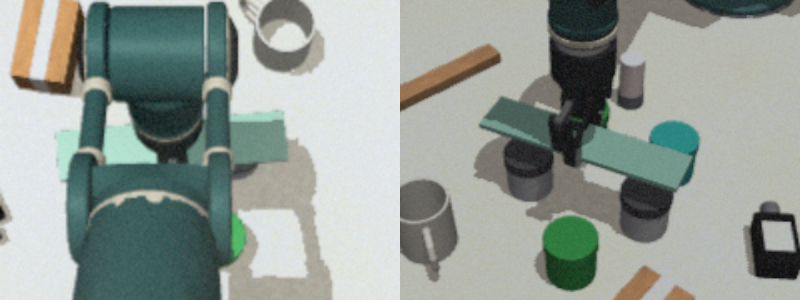

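The plate is held level above both tins, with nothing in contact. I'll measure its pose before lowering.

```bash
cat > m2.py <<'E'
from h import *
import sys
k=sys.argv[1]; z0=float(sys.argv[2])
def hull(n,roi):
    x0,y0,x1,y1=roi; im=cv2.imread(f'pics/{n}{k}.png')
    c=cv2.GaussianBlur(cv2.resize(im[y0:y1,x0:x1],None,fx=U,fy=U,interpolation=cv2.INTER_CUBIC),(0,0),2)
    hsv=cv2.cvtColor(c,cv2.COLOR_BGR2HSV); m=cv2.inRange(hsv,(70,25,45),(88,110,255))
    nn,l,st,_=cv2.connectedComponentsWithStats(m); keep=np.isin(l,[i for i in range(1,nn) if st[i,4]>800]).astype(np.uint8)
    h=cv2.convexHull(np.vstack(cv2.findContours(keep,0,1)[0])); mk=cv2.drawContours(np.zeros_like(m),[h],-1,1,-1)
    o=c.copy(); cv2.drawContours(o,[h],-1,(0,0,255),1); return (n,mk,roi),o
a,oa=hull('top',(200,155,335,205)); b,ob=hull('scene',(225,160,400,228))
for z in (z0-.004,z0,z0+.004):
    for v in ([a],[b],[a,b]): p,c=fit(v,lambda p:box(p,.27,.06,z,z+.008),[.621,.032,1.67],[.01,.01,.05]); print(z,len(v),v[0][0],p[:2].round(4),np.degrees(p[2]).round(1),round(c,3))
w=max(oa.shape[1],ob.shape[1]); pad=lambda o:np.pad(o,((0,0),(0,w-o.shape[1]),(0,0)))
cv2.imwrite(f'pics/h{k}.png',cv2.convertScaleAbs(np.vstack([pad(oa),pad(ob)]),alpha=1.6))
E
python3 m2.py 2 .1106
```

```text
0.1066 1 top [0.6201 0.0317] 96.1 0.427
0.1066 1 scene [0.6108 0.0313] 97.8 0.305
0.1066 2 top [0.6132 0.0286] 96.4 0.369
0.1106 1 top [0.6206 0.0312] 96.2 0.424
0.1106 1 scene [0.6181 0.03  ] 96.5 0.293
0.1106 2 top [0.617  0.0315] 96.7 0.361
0.11460000000000001 1 top [0.6194 0.0309] 96.3 0.424
0.11460000000000001 1 scene [0.6203 0.0326] 96.3 0.287
0.11460000000000001 2 top [0.6209 0.0318] 95.9 0.358
```

View pics/h2.png

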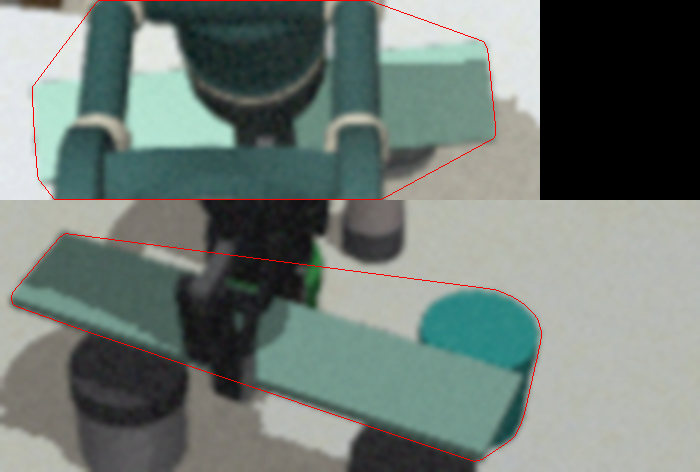

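The masks are spoiled by the arm and the turquoise tin, but the plate's end corners show clearly. In the top view they are at (208,177), (209.5,200), (321.8,165.5) and (323.8,189.5), and in the scene view at (241,168.5) and (355.8,204).

Run:
```python
from h import *
for z in (.1146,.1186):
    t=back('top',np.array([(208,177),(209.5,200),(321.75,165.5),(323.75,189.5)])-.375,z); print('top',z,t.round(4).tolist(),t.mean(0).round(4))
    l=t[2:].mean(0)-t[:2].mean(0); print(np.hypot(*l),np.degrees(np.arctan2(*-l[::-1])))
    s=back('scene',np.array([(241.2,168.5),(355.75,204.25)])-.375,z); print('scene',s.round(4).tolist(),s.mean(0).round(4), np.hypot(*(s[0]-s[1])))
for P in ([.615,.1193,.07],[.633,-.049,.07]): print(proj('top',[P]),proj('scene',[P]))
```

```text
top 0.1146 [[0.6335, 0.168], [0.5781, 0.1626], [0.6626, -0.1009], [0.6044, -0.105]] [0.6196 0.0312]
0.2696801459073834 95.8996254074561
scene [[0.603, -0.1098], [0.5757, 0.1592]] [0.5894 0.0247] 0.2703709846478167
top 0.1186 [[0.6325, 0.1674], [0.5773, 0.162], [0.6615, -0.1006], [0.6035, -0.1046]] [0.6187 0.031 ]
0.2687200206335721 95.89962540745613
scene [[0.6067, -0.1068], [0.5795, 0.1604]] [0.5931 0.0268] 0.2686268196615752
[[230.01516228 188.48172158]] [[327.87001641 223.24066232]]
[[298.8801372  181.58686651]] [[256.98330287 199.84794008]]
```

Emit:
{"name": "servo_tool", "arguments": {"targets": [{"hand": 1,"x": 0.01,"y": 0.01,"z": 0,"roll": -0.001},{"hand": 1,"x": 0.01,"y": 0.01,"z": 0.03,"roll": -0.001},{"hand": 1,"x": 0.01,"y": 0.01,"z": 0.055,"roll": -0.001},{"hand": 1,"x": 0.01,"y": 0.01,"z": 0.066,"roll": -0.001},{"hand": 1,"x": 0.01,"y": 0.01,"z": 0.07,"roll": -0.001},{"hand": 1,"x": 0.01,"y": 0.01,"z": 0.07,"roll": -0.001}]}}

```text
time: 5.05
tool_pos: [0.6262, 0.036, 0.064]
tcp_rot: [-2.102, -2.333, 0.002]
wrist_force: [-0.1, -0.3, -2.2]
width: 0.685
grip_force: 66.4
```

```bash
python3 g.py .6245 .0355 .057 96.1
```

```text
xyz [-0.0006 -0.0034  0.0139] roll -0.0009 | t 5.05 pos [0.6262 0.036  0.064 ] ang 95.95 w 0.685 gf 66.4 F [-0.1 -0.3 -2.2] tilt [-0.002 -0.    -1.   ]
```

Emit:
{"name": "servo_tool", "arguments": {"targets": [{"hand": 1,"x": 0,"y": -0.002,"z": 0.004,"roll": -0.001},{"hand": 1,"x": 0,"y": -0.002,"z": 0.007,"roll": -0.001},{"hand": 1,"x": 0,"y": -0.002,"z": 0.009,"roll": -0.001},{"hand": 1,"x": 0,"y": -0.002,"z": 0.009,"roll": -0.001}]}}

```text
time: 5.38
tool_pos: [0.6261, 0.0358, 0.0606]
tcp_rot: [2.1, 2.337, 0.0]
wrist_force: [0.0, -0.1, -3.6]
width: 0.681
grip_force: 66.5
```

Emit:
{"name": "servo_tool", "arguments": {"targets": [{"hand": 1,"x": 0,"y": 0,"z": 0.003,"roll": 0},{"hand": 1,"x": 0,"y": 0,"z": 0.003,"roll": 0}]}}

```text
time: 5.55
tool_pos: [0.626, 0.0358, 0.059]
tcp_rot: [2.1, 2.337, 0.0]
wrist_force: [-0.5, 0.2, -2.0]
width: 0.682
grip_force: 66.5
```

Emit:
{"name": "servo_tool", "arguments": {"targets": [{"hand": 1,"x": 0,"y": -0.001,"z": 0.003,"roll": 0},{"hand": 1,"x": 0,"y": -0.001,"z": 0.003,"roll": 0}]}}

```text
time: 5.72
tool_pos: [0.6253, 0.0358, 0.0573]
tcp_rot: [-2.1, -2.337, 0.0]
wrist_force: [-0.1, -0.9, -3.0]
width: 0.687
grip_force: 66.5
```

Emit:
{"name": "servo_tool", "arguments": {"targets": [{"hand": 1,"x": 0,"y": -0.001,"z": 0.003,"roll": 0},{"hand": 1,"x": 0,"y": -0.001,"z": 0.003,"roll": 0}]}}

```text
time: 5.88
tool_pos: [0.6254, 0.0358, 0.0572]
tcp_rot: [2.099, 2.337, 0.001]
wrist_force: [-3.2, 0.3, 4.0]
width: 0.685
grip_force: 67.0
```

Emit:
{"name": "servo_tool", "arguments": {"targets": [{"hand": -0.5,"x": 0,"y": 0,"z": 0,"roll": 0},{"hand": -0.65,"x": 0,"y": 0,"z": 0,"roll": 0},{"hand": -0.65,"x": 0,"y": 0,"z": 0,"roll": 0},{"hand": -0.65,"x": 0,"y": 0,"z": 0,"roll": 0},{"hand": -0.65,"x": 0,"y": 0,"z": -0.02,"roll": 0},{"hand": -0.65,"x": 0,"y": 0,"z": -0.06,"roll": 0},{"hand": -0.65,"x": 0,"y": 0,"z": -0.12,"roll": 0},{"hand": -0.65,"x": 0,"y": 0,"z": -0.19,"roll": 0},{"hand": -0.65,"x": 0,"y": 0,"z": -0.26,"roll": 0},{"hand": -0.65,"x": 0,"y": 0,"z": -0.28,"roll": 0}]}}

```text
time: 6.72
tool_pos: [0.6287, 0.0358, 0.2039]
tcp_rot: [2.094, 2.331, 0.012]
wrist_force: [1.3, -1.0, 2.2]
width: 0.824
grip_force: 0.0
```

```bash
python3 g.py .5125 .2525 .15 26.8
```

```text
xyz [ 0.4558 -0.1859  0.1053] roll 0.3852 | t 6.72 pos [0.6287 0.0358 0.2039] ang 96.13 w 0.824 gf 0.0 F [ 1.3 -1.   2.2] tilt [ 0.011  0.    -1.   ]
```

Now over to the bottle's cap, with the gripper opened to about 45 mm.

Emit:
{"name": "servo_tool", "arguments": {"targets": [{"hand": -0.3,"x": 0.07,"y": -0.03,"z": 0,"roll": 0.038},{"hand": -0.2,"x": 0.14,"y": -0.06,"z": 0,"roll": 0.077},{"hand": -0.1,"x": 0.21,"y": -0.09,"z": 0,"roll": 0.115},{"hand": -0.1,"x": 0.28,"y": -0.12,"z": 0,"roll": 0.154},{"hand": -0.1,"x": 0.35,"y": -0.15,"z": 0.03,"roll": 0.192},{"hand": -0.1,"x": 0.42,"y": -0.18,"z": 0.06,"roll": 0.231},{"hand": -0.1,"x": 0.456,"y": -0.186,"z": 0.1,"roll": 0.27},{"hand": -0.1,"x": 0.456,"y": -0.186,"z": 0.1053,"roll": 0.308},{"hand": -0.1,"x": 0.456,"y": -0.186,"z": 0.1053,"roll": 0.346},{"hand": -0.1,"x": 0.456,"y": -0.186,"z": 0.1053,"roll": 0.3852}]}}

```text
time: 7.55
tool_pos: [0.5072, 0.253, 0.1427]
tcp_rot: [3.057, 0.721, -0.002]
wrist_force: [0.2, -0.7, 0.2]
width: 0.549
grip_force: 0.0
```

```bash
python3 g.py .5125 .2525 .003 26.8
python3 - <<'E'
from h import *
a=read_camera('top')[:,:,::-1];b=read_camera('scene')[:,:,::-1]
cv2.imwrite('pics/top3.png',a);cv2.imwrite('pics/scene3.png',b)
for n,im,roi in (('top',a,(195,160,335,215)),('scene',b,(225,165,375,250))):
    x0,y0,x1,y1=roi; c=cv2.GaussianBlur(cv2.resize(np.ascontiguousarray(im[y0:y1,x0:x1]),None,fx=U,fy=U,interpolation=cv2.INTER_CUBIC),(0,0),2)
    m=cv2.inRange(cv2.cvtColor(c,cv2.COLOR_BGR2HSV),(68,20,60),(88,115,255)); m=cv2.morphologyEx(m,cv2.MORPH_OPEN,np.ones((9,9)))
    k=max(cv2.findContours(m,0,1)[0],key=cv2.contourArea); mk=cv2.drawContours(np.zeros_like(m),[k],-1,1,-1); print(n,cv2.contourArea(k),cv2.contourArea(cv2.convexHull(k)),cv2.boxPoints(cv2.minAreaRect(k)).tolist())
    p,cst=fit([(n,mk,roi)],lambda p:box(p,.27,.06,.07,.078),[.623,.034,1.677],[.01,.01,.05]); print(p,np.degrees(p[2]),cst)
E
```

```text
xyz [0.0094 0.0057 0.2794] roll -0.0014 | t 7.55 pos [0.5072 0.253  0.1427] ang 26.54 w 0.549 gf 0.0 F [ 0.2 -0.7  0.2] tilt [-0.001 -0.001 -1.   ]
top 43433.0 44906.0 [[49.014034271240234, 70.47706604003906], [493.2338562011719, 27.333404541015625], [503.0712890625, 128.62255859375], [58.851470947265625, 171.76622009277344]]
[0.62475629 0.03655366 1.67607433] 96.0319853955607 0.014717796381312431
scene 41442.0 43167.5 [[18.722015380859375, 150.46307373046875], [46.658416748046875, 62.54564666748047], [522.280029296875, 213.677734375], [494.3435974121094, 301.59515380859375]]
[0.62253621 0.0336982  1.68770136] 96.69816520807363 0.07147439442539538
```

Emit:
{"name": "servo_tool", "arguments": {"targets": [{"hand": -0.1,"x": 0.004,"y": 0.003,"z": 0.07,"roll": 0},{"hand": -0.1,"x": 0.004,"y": 0.003,"z": 0.14,"roll": 0},{"hand": -0.1,"x": 0.004,"y": 0.003,"z": 0.19,"roll": 0},{"hand": -0.1,"x": 0.004,"y": 0.003,"z": 0.19,"roll": 0},{"hand": -0.1,"x": 0.004,"y": 0.003,"z": 0.19,"roll": 0}], "grip_force": 20}}

```text
time: 8.07
tool_pos: [0.5093, 0.2513, 0.0471]
tcp_rot: [3.055, 0.731, -0.006]
wrist_force: [0.4, -0.2, 0.7]
width: 0.55
grip_force: 0.0
```

```bash
python3 g.py .5125 .2525 .003 26.8
```

```text
xyz [0.0072 0.0007 0.0881] roll 0.0006 | t 8.07 pos [0.5093 0.2513 0.0471] ang 26.9 w 0.55 gf 0.0 F [ 0.4 -0.2  0.7] tilt [-0.004 -0.002 -1.   ]
```

Emit:
{"name": "servo_tool", "arguments": {"targets": [{"hand": -0.1,"x": 0.008,"y": 0.001,"z": 0.05,"roll": 0},{"hand": -0.1,"x": 0.008,"y": 0.001,"z": 0.086,"roll": 0},{"hand": -0.1,"x": 0.008,"y": 0.001,"z": 0.086,"roll": 0},{"hand": 1,"x": 0.008,"y": 0.001,"z": 0.086,"roll": 0},{"hand": 1,"x": 0.008,"y": 0.001,"z": 0.086,"roll": 0},{"hand": 1,"x": 0.008,"y": 0.001,"z": 0.086,"roll": 0},{"hand": 1,"x": 0.008,"y": 0.001,"z": 0.086,"roll": 0},{"hand": 1,"x": 0.008,"y": 0.001,"z": 0.086,"roll": 0}], "grip_force": 20}}

```text
time: 8.73
tool_pos: [0.5159, 0.254, 0.0073]
tcp_rot: [-3.056, -0.728, -0.005]
wrist_force: [-0.5, -0.3, 4.1]
width: 0.289
grip_force: 20.0
```

```bash
python3 g.py .5132 .2528 .003 26.8
```

```text
xyz [-0.0059 -0.0002  0.0086] roll -0.0 | t 8.73 pos [0.5159 0.254  0.0073] ang 26.8 w 0.289 gf 20.0 F [-0.5 -0.3  4.1] tilt [ 0.003  0.001 -1.   ]
```

Emit:
{"name": "servo_tool", "arguments": {"targets": [{"hand": 1,"x": 0,"y": 0,"z": -0.02,"roll": 0},{"hand": 1,"x": 0,"y": 0,"z": -0.06,"roll": 0},{"hand": 1,"x": 0,"y": 0,"z": -0.12,"roll": 0},{"hand": 1,"x": 0,"y": 0,"z": -0.19,"roll": 0},{"hand": 1,"x": 0,"y": 0,"z": -0.26,"roll": 0},{"hand": 1,"x": 0,"y": 0,"z": -0.3,"roll": 0},{"hand": 1,"x": 0,"y": 0,"z": -0.3,"roll": 0},{"hand": 1,"x": 0,"y": 0,"z": -0.3,"roll": 0},{"hand": 1,"x": 0,"y": 0,"z": -0.3,"roll": 0}], "grip_force": 20}}

```text
time: 9.48
tool_pos: [0.5131, 0.2528, 0.1539]
tcp_rot: [3.056, 0.728, -0.004]
wrist_force: [-0.8, 0.5, -1.9]
width: 0.289
grip_force: 24.2
```

```bash
python3 g.py .5132 .2528 .003 26.8
python3 - <<'E'
from h import *
b=read_camera('scene')[:,:,::-1]; cv2.imwrite('pics/scene4.png',b)
# bright label in the scene and ascii of darkness around the bottle
x,y=proj('scene',[[.516,.254,.12]])[0]; print(x,y); x,y=int(x),int(y)
g=cv2.cvtColor(np.ascontiguousarray(b),cv2.COLOR_BGR2GRAY)[y-70:y+90,x-50:x+60]
g=cv2.resize(g,(55,53),interpolation=cv2.INTER_AREA)
for r in g: print(''.join('#' if v<24 else '+' if v<45 else '-' if v<75 else '.' if v<98 else ' ' for v in r))
E
```

```text
xyz [9.000e-04 1.000e-04 3.017e-01] roll -0.0 | t 9.48 pos [0.5131 0.2528 0.1539] ang 26.79 w 0.289 gf 24.2 F [-0.8  0.5 -1.9] tilt [-0.003 -0.001 -1.   ]
410.54299610729583 200.92997547627465
                        ######################+        
.                      -######################-        
.                     -######################+         
.                    -#######################.         
.             .-- ..-+#######################.         
-             +++++++########################+--+-     
.             -++++++-+######################++++-.    
-             -####+-  +##################++++++#++    
..             +###+   .################+--++++####.   
....           .###+   -##############+..+#######+.    
.....           -###-  +#####+--+#####--########-      
.....           .####++#####-    #############-        
.----            -#########+     ######+####+-         
......            +#######+    .-##########-           
......            .--+####.    -#####+++#+.            
 ....                -##++     +#++#.                  
 .....     
[... 768 characters left out ...]
    
................  .###-         ++                     
..................-###-        .+-                     
..................+###-        .#-                     
 .................+#####++++++++#.                     
     .............-+#############.                     
       ..........-...--------+++-                      
       .............                                   
        .............                                  
        ............-.                                 
         .........---..                                
          ...........-.                                
          .............                                
           .......-.--.
```

The bottle swung upright under the cap: in the scene picture it hangs label towards the camera, cap in the fingers, base down. I'll set it on the table to re-grip it by the body.

Emit:
{"name": "servo_tool", "arguments": {"targets": [{"hand": 1,"x": 0,"y": 0,"z": 0.04,"roll": 0},{"hand": 1,"x": 0,"y": 0,"z": 0.08,"roll": 0},{"hand": 1,"x": 0,"y": 0,"z": 0.11,"roll": 0},{"hand": 1,"x": 0,"y": 0,"z": 0.122,"roll": 0},{"hand": 1,"x": 0,"y": 0,"z": 0.126,"roll": 0},{"hand": 1,"x": 0,"y": 0,"z": 0.128,"roll": 0},{"hand": 1,"x": 0,"y": 0,"z": 0.128,"roll": 0}]}}

```text
time: 10.12
tool_pos: [0.5146, 0.2534, 0.0912]
tcp_rot: [3.056, 0.728, -0.0]
wrist_force: [0.2, -0.4, -1.4]
width: 0.291
grip_force: 24.2
```

Emit:
{"name": "servo_tool", "arguments": {"targets": [{"hand": 1,"x": 0,"y": 0,"z": 0.004,"roll": 0},{"hand": 1,"x": 0,"y": 0,"z": 0.004,"roll": 0}]}}

```text
time: 10.28
tool_pos: [0.5151, 0.2537, 0.0901]
tcp_rot: [-3.056, -0.728, -0.002]
wrist_force: [-0.1, 0.4, -2.0]
width: 0.287
grip_force: 24.2
```

Emit:
{"name": "servo_tool", "arguments": {"targets": [{"hand": 1,"x": 0,"y": 0,"z": 0.004,"roll": 0},{"hand": 1,"x": 0,"y": 0,"z": 0.004,"roll": 0}]}}

```text
time: 10.45
tool_pos: [0.5147, 0.2535, 0.0876]
tcp_rot: [-3.056, -0.728, -0.001]
wrist_force: [-0.5, -1.1, -2.0]
width: 0.29
grip_force: 24.2
```

Emit:
{"name": "servo_tool", "arguments": {"targets": [{"hand": 1,"x": 0,"y": 0,"z": 0.004,"roll": 0},{"hand": 1,"x": 0,"y": 0,"z": 0.004,"roll": 0}]}}

```text
time: 10.62
tool_pos: [0.5143, 0.2533, 0.0852]
tcp_rot: [3.056, 0.728, -0.0]
wrist_force: [0.3, -0.4, -1.6]
width: 0.292
grip_force: 24.2
```

Emit:
{"name": "servo_tool", "arguments": {"targets": [{"hand": 1,"x": 0,"y": 0,"z": 0.004,"roll": 0},{"hand": 1,"x": 0,"y": 0,"z": 0.004,"roll": 0}]}}

```text
time: 10.78
tool_pos: [0.5142, 0.2533, 0.083]
tcp_rot: [3.056, 0.728, -0.001]
wrist_force: [0.3, -0.3, -1.4]
width: 0.286
grip_force: 24.2
```

Emit:
{"name": "servo_tool", "arguments": {"targets": [{"hand": 1,"x": 0,"y": 0,"z": 0.003,"roll": 0},{"hand": 1,"x": 0,"y": 0,"z": 0.003,"roll": 0}]}}

```text
time: 10.95
tool_pos: [0.5143, 0.2533, 0.0815]
tcp_rot: [3.056, 0.728, -0.001]
wrist_force: [-0.6, -0.5, -1.3]
width: 0.285
grip_force: 24.2
```

Emit:
{"name": "servo_tool", "arguments": {"targets": [{"hand": 1,"x": 0,"y": 0,"z": 0.003,"roll": 0},{"hand": 1,"x": 0,"y": 0,"z": 0.003,"roll": 0}]}}

```text
time: 11.12
tool_pos: [0.5141, 0.2533, 0.081]
tcp_rot: [3.056, 0.728, -0.002]
wrist_force: [-3.9, -0.7, 5.1]
width: 0.289
grip_force: 24.8
```

Emit:
{"name": "servo_tool", "arguments": {"targets": [{"hand": 1,"x": 0,"y": 0,"z": 0.003,"roll": 0},{"hand": 1,"x": 0,"y": 0,"z": 0.003,"roll": 0}]}}

```text
time: 11.28
tool_pos: [0.5141, 0.2533, 0.0808]
tcp_rot: [3.056, 0.728, -0.002]
wrist_force: [-6.3, -2.7, 12.0]
width: 0.289
grip_force: 25.5
```

Emit:
{"name": "servo_tool", "arguments": {"targets": [{"hand": 1,"x": 0,"y": 0,"z": 0.003,"roll": 0},{"hand": 1,"x": 0,"y": 0,"z": 0.003,"roll": 0}]}}

```text
time: 11.45
tool_pos: [0.514, 0.2532, 0.0805]
tcp_rot: [3.056, 0.728, -0.002]
wrist_force: [-10.6, -4.5, 20.0]
width: 0.285
grip_force: 26.1
```

```bash
cat > m3.py <<'E'
from h import *
import sys
k=sys.argv[1]; z0=float(sys.argv[2]); X,Y=float(sys.argv[3]),float(sys.argv[4]); yaw0=float(sys.argv[5]) # z0: base centre height, X,Y centre, yaw of face normal
b=read_camera('scene')[:,:,::-1]; cv2.imwrite(f'pics/scene{k}.png',b); t=read_camera('top')[:,:,::-1]; cv2.imwrite(f'pics/top{k}.png',t)
def body(p):
    # p: base x,y, tilt(rad, top leans towards -d for +), yaw
    d=np.array([np.cos(p[3]),np.sin(p[3]),0]); n=np.array([-d[1],d[0],0]); up=np.array([0,0,1.]); ax=np.cos(p[2])*up-np.sin(p[2])*d; e=np.cos(p[2])*d+np.sin(p[2])*up
    o=np.array([p[0],p[1],z0+.019*abs(np.sin(p[2]))])
    return np.array([o+n*a*.026+e*c*.019+ax*h for a in(-1,1) for c in(-1,1) for h in(0,.08)])
x,y=proj('scene',[[X,Y,z0+.04]])[0].astype(int); roi=(x-40,y-45,x+40,y+50); img=b
x0,y0,x1,y1=roi; c=cv2.GaussianBlur(cv2.resize(np.ascontiguousarray(img[y0:y1,x0:x1]),None,fx=U,fy=U,interpolation=cv2.INTER_CUBIC),(0,0),1.5)
mx=c.max(2); m=((mx<42)|(mx>118)).astype(np.uint8)
pr=cv2.dilate(rend('scene',body([X,Y,0,yaw0]),roi),np.ones((41,41))); m&=pr
m=cv2.morphologyEx(m,cv2.MORPH_OPEN,np.ones((9,9)))
g=cv2.resize(cv2.cvtColor(np.ascontiguousarray(img[y0:y1,x0:x1]),cv2.COLOR_BGR2GRAY),(80,48),interpolation=cv2.INTER_AREA)
f=cv2.resize(rend('scene',body([X,Y,0,yaw0]),roi),(80,48),interpolation=cv2.INTER_NEAREST); fe=f-cv2.erode(f,np.ones((3,3),np.uint8))
for r,q in zip(g,fe): print(''.join('o' if w else '#' if v<24 else '+' if v<45 else '-' if v<70 else '.' if v<90 else ' ' for v,w in zip(r,q)))
E
python3 m3.py 5 0 .514 .253 .4677
```

```text
........        .+######++++    -+######################################++++
      .........      +#######++-     .+################################+--+#++++
      ........       .+######+-      .+#############################+-.-+###+#+-
        ......        .#######+.     .+##########################+-. .-#######++
        .......        .+#######.   .+###########################. .-###########
         ......         .+######+-..-###########-..   .-#########++#############
         .......         -#####################.       -########################
         .......          -##################+.        -######################- 
          ......           -################.        .-+###################+-   
          .......           -###++#########.        .+###################+-     
          .......             .. .-#######.         -#########++--++###+-       
         ..........              .#####+++.        .+##+++##++.                 
....................             -####++-+         -###+-+##-                   
......................          .+###++-+.        .
[... 1649 characters left out ...]

                      ......-+#####+                 .-#+                       
                       .....-######+                 .+#+                       
                        ....-######++---------.......-##-                       
                        ....-+##########################-                       
                         ....-+#########################.                       
                          .....-+++#+##################+.                       
                          ................---------....                         
                           ........................                             
                                                 ..
```

```bash
cat > m4.py <<'E'
from h import *
import sys
k,X,Y,yaw,zb=sys.argv[1],*map(float,sys.argv[2:6])
b=cv2.imread(f'pics/scene{k}.png')
def body(p):  # p: s (base centre offset along d), t across, tilt (top leans to -d)
    d=np.array([np.cos(yaw),np.sin(yaw),0]); n=np.array([-d[1],d[0],0]); up=np.array([0,0,1.]); ax=np.cos(p[2])*up-np.sin(p[2])*d; e=np.cos(p[2])*d+np.sin(p[2])*up
    o=np.array([X,Y,zb+.019*abs(np.sin(p[2]))])+p[0]*d+p[1]*n
    return np.array([o+n*a*.026+e*c*.019+ax*h for a in(-1,1) for c in(-1,1) for h in(0,.08)])
x,y=proj('scene',[[X,Y,zb+.04]])[0].astype(int); roi=(x-45,y-50,x+45,y+55); x0,y0,x1,y1=roi
c=cv2.GaussianBlur(cv2.resize(b[y0:y1,x0:x1],None,fx=U,fy=U,interpolation=cv2.INTER_CUBIC),(0,0),1.5)
m=(c.max(2)<30).astype(np.uint8)
best=None
from scipy.ndimage import map_coordinates
gr=cv2.cvtColor(c,cv2.COLOR_BGR2GRAY).astype(float)
def cost(p):
    r=rend('scene',body(p),roi); ring_in=r-cv2.erode(r,np.ones((9,9))); ring_out=cv2.dilate(r,np.ones((9,9)))-r
    h=np.arange(r.shape[0]); ys=np.where(r.any(1))[0]; cut=ys[0]+int(.42*(ys[-1]-ys[0])) # lower part only
    ring_in[:cut]=0; ring_out[:cut]=0
    return np.clip(gr[ring_in>0],0,80).mean()-np.clip(gr[ring_out>0],0,80).mean()
res=min((minimize(cost,[s,t,a],method='Nelder-Mead',options=dict(initial_simplex=[[s,t,a],[s+.006,t,a],[s,t+.005,a],[s,t,a+.1]],maxiter=120)) for s in np.arange(-.01,.061,.01) for t in(0,) for a in(0,.3,.6)),key=lambda r:r.fun)
print(res.x.round(4),'tilt deg',np.degrees(res.x[2]).round(1),res.fun)
E
python3 m4.py 5 .514 .253 .4677 0
```

```text
[ 0.0626 -0.002   0.6281] tilt deg 36.0 -30.101961471661433
```

The fit shows the bottle still tilted about 36°, with its base forward and one base edge on the table. I'll tip it up by sweeping the cap in an arc over that edge.

Emit:
{"name": "servo_tool", "arguments": {"targets": [{"hand": 1,"x": 0.01,"y": 0,"z": -0.006,"roll": 0},{"hand": 1,"x": 0.02,"y": 0,"z": -0.0095,"roll": 0},{"hand": 1,"x": 0.03,"y": 0,"z": -0.0125,"roll": 0},{"hand": 1,"x": 0.04,"y": 0,"z": -0.015,"roll": 0},{"hand": 1,"x": 0.05,"y": 0,"z": -0.017,"roll": 0},{"hand": 1,"x": 0.06,"y": 0,"z": -0.019,"roll": 0}], "grip_force": 20}}

```text
time: 12.05
tool_pos: [0.5415, 0.2671, 0.0862]
tcp_rot: [3.056, 0.728, -0.001]
wrist_force: [-0.6, -0.2, -1.4]
width: 0.292
grip_force: 24.4
```

```bash
python3 - <<'E'
from h import *
cv2.imwrite('pics/scene6.png',read_camera('scene')[:,:,::-1])
E
python3 m4.py 6 .541 .2667 .4677 0; python3 g.py .5 .25 .1
```

```text
[ 0.0568 -0.0007  0.594 ] tilt deg 34.0 -31.029962406015038
xyz [-0.092  -0.0071 -0.0267] roll 0 | t 12.1 pos [0.5426 0.2676 0.0867] ang 26.79 w 0.29 gf 24.3 F [ 2.3  1.  -2.1] tilt [ 0.001  0.    -1.   ]
```

Emit:
{"name": "servo_tool", "arguments": {"targets": [{"hand": 1,"x": 0,"y": 0,"z": -0.02,"roll": 0},{"hand": 1,"x": 0,"y": 0,"z": -0.02,"roll": 0},{"hand": 1,"x": 0.059,"y": 0,"z": -0.077,"roll": 0},{"hand": 1,"x": 0.108,"y": 0,"z": -0.125,"roll": 0},{"hand": 1,"x": 0.142,"y": 0,"z": -0.16,"roll": 0},{"hand": 1,"x": 0.162,"y": 0,"z": -0.18,"roll": 0},{"hand": 1,"x": 0.17,"y": 0,"z": -0.188,"roll": 0},{"hand": 1,"x": 0.17,"y": 0,"z": -0.188,"roll": 0}], "grip_force": 20}}

```text
time: 12.77
tool_pos: [0.6184, 0.3059, 0.1825]
tcp_rot: [-3.056, -0.728, -0.005]
wrist_force: [0.4, 0.5, -1.3]
width: 0.292
grip_force: 24.8
```

```bash
cat > tl.py <<'E'
# hanging tilt: pivot fixed in the gripper
from h import *
import sys
s=bot.read_state(); M=R.from_rotvec(s['tcp_rot']).as_matrix(); d=M[:,0]*[1,1,0]; d/=np.linalg.norm(d); n=np.array([-d[1],d[0],0]); up=np.array([0,0,1.])
k=sys.argv[1]; b=read_camera('scene')[:,:,::-1]; cv2.imwrite(f'pics/scene{k}.png',b); P=s['tool_pos']
def body(p):
    ax=np.cos(p[0])*up-np.sin(p[0])*d; e=np.cos(p[0])*d+np.sin(p[0])*up; o=P+.006*d+.012*up+p[2]*n-(.0975+p[1])*ax
    return np.array([o+n*a*.026+e*c*.019+ax*h for a in(-1,1) for c in(-1,1) for h in(0,.08)])
x,y=proj('scene',[P-[0,0,.04]])[0].astype(int); roi=(max(x-60,0),y-50,min(x+60,560),y+80); x0,y0,x1,y1=roi
gr=cv2.cvtColor(cv2.GaussianBlur(cv2.resize(np.ascontiguousarray(b[y0:y1,x0:x1]),None,fx=U,fy=U,interpolation=cv2.INTER_CUBIC),(0,0),1.5),cv2.COLOR_BGR2GRAY).astype(float)
def cost(p):
    r=rend('scene',body(p),roi); i=r-cv2.erode(r,np.ones((9,9))); o=cv2.dilate(r,np.ones((9,9)))-r
    ys=np.where(r.any(1))[0]; cut=ys[0]+int(.42*(ys[-1]-ys[0])); i[:cut]=0; o[:cut]=0
    return np.clip(gr[i>0],0,80).mean()-np.clip(gr[o>0],0,80).mean()+3e5*p[1]**2+1e5*p[2]**2
r=min((minimize(cost,[a,0,0],method='Nelder-Mead',options=dict(initial_simplex=[[a,0,0],[a+.1,0,0],[a,.004,0],[a,0,.004]],maxiter=120)) for a in np.arange(-.3,1.6,.2)),key=lambda r:r.fun)
print('tilt',np.degrees(r.x[0]).round(1),r.x[1:].round(4),round(r.fun,1),'t',s['time'],P.round(4),'F',s['wrist_force'].round(1),'w',round(s['width'],3))
E
python3 tl.py 7
```

```text
tilt 24.1 [-0.0011 -0.0041] -27.4 t 12.7667 [0.6184 0.3059 0.1825] F [ 0.4  0.5 -1.3] w 0.292
```

Inertia works: the tilt went from 34° to 24°. I'll repeat with a gentle retreat, a hard stop and a hard start forward.

Emit:
{"name": "servo_tool", "arguments": {"targets": [{"hand": 1,"x": -0.008,"y": 0,"z": 0.007,"roll": 0},{"hand": 1,"x": -0.028,"y": 0,"z": 0.025,"roll": 0},{"hand": 1,"x": -0.062,"y": 0,"z": 0.056,"roll": 0},{"hand": 1,"x": -0.11,"y": 0,"z": 0.1,"roll": 0},{"hand": 1,"x": -0.169,"y": 0,"z": 0.154,"roll": 0},{"hand": 1,"x": -0.11,"y": 0,"z": 0.1,"roll": 0},{"hand": 1,"x": -0.062,"y": 0,"z": 0.056,"roll": 0},{"hand": 1,"x": -0.028,"y": 0,"z": 0.025,"roll": 0},{"hand": 1,"x": -0.008,"y": 0,"z": 0.007,"roll": 0},{"hand": 1,"x": 0,"y": 0,"z": 0,"roll": 0}], "grip_force": 20}}

```text
time: 13.65
tool_pos: [0.6172, 0.3052, 0.1811]
tcp_rot: [-3.056, -0.728, -0.001]
wrist_force: [-0.6, 0.4, -1.7]
width: 0.289
grip_force: 25.7
```

```bash
python3 tl.py 8
```

```text
tilt 8.3 [-0.0008 -0.0046] -29.3 t 13.65 [0.6172 0.3052 0.1811] F [-0.6  0.4 -1.7] w 0.289
```

Emit:
{"name": "servo_tool", "arguments": {"targets": [{"hand": 1,"x": 0,"y": 0,"z": 0.03,"roll": 0},{"hand": 1,"x": 0,"y": 0,"z": 0.07,"roll": 0},{"hand": 1,"x": 0,"y": 0,"z": 0.11,"roll": 0},{"hand": 1,"x": 0,"y": 0,"z": 0.145,"roll": 0},{"hand": 1,"x": 0,"y": 0,"z": 0.168,"roll": 0},{"hand": 1,"x": 0,"y": 0,"z": 0.178,"roll": 0},{"hand": 1,"x": 0,"y": 0,"z": 0.182,"roll": 0},{"hand": 1,"x": 0,"y": 0,"z": 0.186,"roll": 0},{"hand": 1,"x": 0,"y": 0,"z": 0.188,"roll": 0}], "grip_force": 20}}

```text
time: 14.45
tool_pos: [0.619, 0.3059, 0.0903]
tcp_rot: [-3.055, -0.728, -0.008]
wrist_force: [-0.3, -1.9, 13.5]
width: 0.291
grip_force: 28.5
```

Emit:
{"name": "servo_tool", "arguments": {"targets": [{"hand": 1,"x": 0,"y": 0,"z": 0.003,"roll": 0},{"hand": 1,"x": 0,"y": 0,"z": 0.003,"roll": 0}]}}

```text
time: 14.62
tool_pos: [0.62, 0.3063, 0.0901]
tcp_rot: [-3.055, -0.727, -0.012]
wrist_force: [-0.8, -0.3, 13.1]
width: 0.288
grip_force: 28.8
```

Emit:
{"name": "servo_tool", "arguments": {"targets": [{"hand": 1,"x": 0,"y": 0,"z": 0.003,"roll": 0},{"hand": 1,"x": 0,"y": 0,"z": 0.003,"roll": 0}]}}

```text
time: 14.78
tool_pos: [0.6209, 0.3068, 0.0897]
tcp_rot: [-3.054, -0.727, -0.016]
wrist_force: [-0.1, 1.1, 15.7]
width: 0.291
grip_force: 29.4
```

```bash
python3 tl.py 9; python3 m4.py 9 .622 .308 .4677 0
```

```text
tilt 2.7 [-0.001  -0.0042] -28.8 t 14.7833 [0.6209 0.3068 0.0897] F [-0.1  1.1 15.7] w 0.291
[ 0.008  -0.003   0.1309] tilt deg 7.5 -33.794232657590925
```

Emit:
{"name": "servo_tool", "arguments": {"targets": [{"hand": 1,"x": 0,"y": 0,"z": -0.006,"roll": 0},{"hand": 1,"x": 0,"y": 0,"z": -0.006,"roll": 0},{"hand": 0.3,"x": 0,"y": 0,"z": -0.006,"roll": 0},{"hand": 0.1,"x": 0,"y": 0,"z": -0.006,"roll": 0},{"hand": -0.6,"x": 0,"y": 0,"z": -0.006,"roll": 0},{"hand": -0.6,"x": 0,"y": 0,"z": -0.006,"roll": 0},{"hand": -0.6,"x": 0,"y": 0,"z": -0.006,"roll": 0}]}}

```text
time: 15.42
tool_pos: [0.6164, 0.305, 0.0859]
tcp_rot: [3.056, 0.728, -0.002]
wrist_force: [0.2, 0.1, 0.8]
width: 0.798
grip_force: 0.0
```

```bash
python3 tl.py 10; python3 m4.py 10 .622 .308 .4677 0; python3 g.py .625 .309 .045 26.8
```

```text
tilt 5.0 [ 0.0002 -0.0017] -36.3 t 15.4167 [0.6164 0.305  0.0859] F [0.2 0.1 0.8] w 0.798
[ 0.0096 -0.0026  0.1052] tilt deg 6.0 -35.39769505260714
xyz [0.0187 0.0005 0.0821] roll -0.0001 | t 15.47 pos [0.6166 0.305  0.086 ] ang 26.79 w 0.806 gf 0.0 F [-0.6 -0.2  0. ] tilt [-0.001 -0.001 -1.   ]
```

Emit:
{"name": "servo_tool", "arguments": {"targets": [{"hand": -0.6,"x": 0.022,"y": 0.003,"z": 0,"roll": 0},{"hand": -0.6,"x": 0.022,"y": 0.003,"z": 0.03,"roll": 0},{"hand": -0.6,"x": 0.022,"y": 0.003,"z": 0.06,"roll": 0},{"hand": -0.6,"x": 0.022,"y": 0.003,"z": 0.078,"roll": 0},{"hand": -0.6,"x": 0.022,"y": 0.003,"z": 0.078,"roll": 0},{"hand": 1,"x": 0.022,"y": 0.003,"z": 0.078,"roll": 0},{"hand": 1,"x": 0.022,"y": 0.003,"z": 0.078,"roll": 0},{"hand": 1,"x": 0.022,"y": 0.003,"z": 0.078,"roll": 0},{"hand": 1,"x": 0.022,"y": 0.003,"z": 0.078,"roll": 0},{"hand": 1,"x": 0.022,"y": 0.003,"z": 0.078,"roll": 0}], "grip_force": 40}}

```text
time: 16.3
tool_pos: [0.6278, 0.309, 0.0483]
tcp_rot: [-3.056, -0.728, -0.001]
wrist_force: [0.4, 0.4, -2.5]
width: 0.6
grip_force: 44.1
```

```bash
cat > st.py <<'E'
# upright bottle fit: pose (s,t) from X,Y with tilt 0
from h import *
import sys
k,X,Y,yaw,zb=sys.argv[1],*map(float,sys.argv[2:6])
im={n:np.ascontiguousarray(read_camera(n)[:,:,::-1]) for n in ('scene','top')}
for n in im: cv2.imwrite(f'pics/{n}{k}.png',im[n])
b=im['scene']
x,y=proj('scene',[[X,Y,zb+.04]])[0].astype(int); roi=(x-50,y-55,x+50,y+60); x0,y0,x1,y1=roi
gr=cv2.cvtColor(cv2.GaussianBlur(cv2.resize(b[y0:y1,x0:x1],None,fx=U,fy=U,interpolation=cv2.INTER_CUBIC),(0,0),1.5),cv2.COLOR_BGR2GRAY).astype(float)
def cost(p):
    r=rend('scene',box([X+p[0],Y+p[1],p[2]],.038,.052,zb,zb+.08),roi); i=r-cv2.erode(r,np.ones((9,9))); o=cv2.dilate(r,np.ones((9,9)))-r
    ys=np.where(r.any(1))[0]; cut=ys[0]+int(.42*(ys[-1]-ys[0])); i[:cut]=0; o[:cut]=0
    return np.clip(gr[i>0],0,80).mean()-np.clip(gr[o>0],0,80).mean()
r=min((minimize(cost,[a,c,yaw],method='Nelder-Mead',options=dict(initial_simplex=[[a,c,yaw],[a+.005,c,yaw],[a,c+.005,yaw],[a,c,yaw+.1]],maxiter=150)) for a in(-.008,0,.008) for c in(-.005,.005)),key=lambda r:r.fun)
print('scene base',(r.x[:2]+[X,Y]).round(4),'yaw',np.degrees(r.x[2]).round(1),round(r.fun,1))
E
python3 st.py 11 .628 .309 .4677 0; python3 g.py .624 .0352 .2 6.1
```

```text
scene base [0.6307 0.3085] yaw 25.2 -36.2
xyz [-0.2532  0.4853 -0.3038] roll 0.1149 | t 16.4 pos [0.6277 0.3089 0.0481] ang 26.79 w 0.605 gf 44.1 F [ 0.6  0.1 -2.3] tilt [ 0.  0. -1.]
```

Emit:
{"name": "servo_tool", "arguments": {"targets": [{"hand": 1,"x": 0,"y": 0,"z": -0.04,"roll": 0},{"hand": 1,"x": 0,"y": 0,"z": -0.1,"roll": 0},{"hand": 1,"x": 0,"y": 0,"z": -0.17,"roll": 0},{"hand": 1,"x": 0,"y": 0,"z": -0.22,"roll": 0},{"hand": 1,"x": -0.026,"y": 0.05,"z": -0.24,"roll": 0.012},{"hand": 1,"x": -0.057,"y": 0.11,"z": -0.24,"roll": 0.03},{"hand": 1,"x": -0.09,"y": 0.17,"z": -0.24,"roll": 0.05},{"hand": 1,"x": -0.12,"y": 0.23,"z": -0.24,"roll": 0.07},{"hand": 1,"x": -0.15,"y": 0.29,"z": -0.24,"roll": 0.09},{"hand": 1,"x": -0.18,"y": 0.34,"z": -0.24,"roll": 0.115}], "grip_force": 40}}

```text
time: 17.23
tool_pos: [0.6239, 0.1144, 0.1682]
tcp_rot: [3.137, 0.161, 0.001]
wrist_force: [0.1, 1.0, -1.7]
width: 0.6
grip_force: 44.3
```

```bash
python3 g.py .6215 .035 .16 6.1
```

```text
xyz [-0.021   0.1576  0.0165] roll -0.0012 | t 17.23 pos [0.6239 0.1144 0.1682] ang 5.89 w 0.6 gf 44.3 F [ 0.1  1.  -1.7] tilt [ 0.001 -0.    -1.   ]
```

Emit:
{"name": "servo_tool", "arguments": {"targets": [{"hand": 1,"x": -0.01,"y": 0.05,"z": 0,"roll": -0.001},{"hand": 1,"x": -0.02,"y": 0.1,"z": 0,"roll": -0.001},{"hand": 1,"x": -0.021,"y": 0.135,"z": 0.01,"roll": -0.001},{"hand": 1,"x": -0.021,"y": 0.15,"z": 0.02,"roll": -0.001},{"hand": 1,"x": -0.021,"y": 0.153,"z": 0.02,"roll": -0.001},{"hand": 1,"x": -0.021,"y": 0.153,"z": 0.02,"roll": -0.001},{"hand": 1,"x": -0.021,"y": 0.153,"z": 0.02,"roll": -0.001}], "grip_force": 40}}

```text
time: 17.82
tool_pos: [0.6216, 0.0404, 0.1578]
tcp_rot: [-3.136, -0.173, 0.0]
wrist_force: [-0.1, 1.3, -2.5]
width: 0.602
grip_force: 44.2
```

```bash
python3 g.py .6215 .035 .126 6.1; python3 st.py 12 .624 .035 .1065 .108
```

```text
xyz [-0.0013  0.0107  0.0635] roll 0.0011 | t 17.82 pos [0.6216 0.0404 0.1578] ang 6.3 w 0.602 gf 44.2 F [-0.1  1.3 -2.5] tilt [-0.     0.001 -1.   ]
scene base [0.6221 0.036 ] yaw 14.9 -23.6
```

Emit:
{"name": "servo_tool", "arguments": {"targets": [{"hand": 1,"x": 0,"y": 0.0105,"z": 0.01,"roll": 0.001},{"hand": 1,"x": 0,"y": 0.0105,"z": 0.03,"roll": 0.001},{"hand": 1,"x": 0,"y": 0.0105,"z": 0.045,"roll": 0.001},{"hand": 1,"x": 0,"y": 0.0105,"z": 0.055,"roll": 0.001},{"hand": 1,"x": 0,"y": 0.0105,"z": 0.058,"roll": 0.001},{"hand": 1,"x": 0,"y": 0.0105,"z": 0.058,"roll": 0.001}]}}

```text
time: 18.42
tool_pos: [0.6212, 0.0342, 0.1274]
tcp_rot: [-3.137, -0.167, 0.004]
wrist_force: [-0.6, -0.1, -1.7]
width: 0.598
grip_force: 44.2
```

```bash
python3 g.py .6215 .035 .126 6.1; python3 st.py 13 .624 .035 .1065 .082
python3 - <<'E'
from h import *
b=cv2.imread('pics/scene13.png'); t=cv2.imread('pics/top13.png')
cv2.imwrite('pics/v13.png',cv2.convertScaleAbs(np.hstack([cv2.resize(b[120:260,215:385],(680,560),interpolation=cv2.INTER_CUBIC)]),alpha=1.8))
E
```

```text
xyz [ 0.0007 -0.0015  0.0027] roll -0.0001 | t 18.42 pos [0.6212 0.0342 0.1274] ang 6.09 w 0.598 gf 44.2 F [-0.6 -0.1 -1.7] tilt [-0.002  0.    -1.   ]
scene base [0.6282 0.0321] yaw 11.0 -26.0
```

Emit:
{"name": "servo_tool", "arguments": {"targets": [{"hand": 1,"x": 0,"y": -0.0015,"z": 0.003,"roll": 0},{"hand": 1,"x": 0,"y": -0.0015,"z": 0.003,"roll": 0}]}}

```text
time: 18.68
tool_pos: [0.6223, 0.035, 0.1276]
tcp_rot: [-3.137, -0.167, -0.001]
wrist_force: [0.2, 0.8, -1.0]
width: 0.604
grip_force: 44.2
```

Emit:
{"name": "servo_tool", "arguments": {"targets": [{"hand": 1,"x": 0,"y": 0,"z": 0.002,"roll": 0},{"hand": 1,"x": 0,"y": 0,"z": 0.002,"roll": 0}]}}

```text
time: 18.85
tool_pos: [0.6221, 0.0349, 0.1264]
tcp_rot: [-3.137, -0.167, -0.0]
wrist_force: [0.3, -0.5, -2.5]
width: 0.605
grip_force: 44.2
```

Emit:
{"name": "servo_tool", "arguments": {"targets": [{"hand": 1,"x": 0,"y": 0,"z": 0.002,"roll": 0},{"hand": 1,"x": 0,"y": 0,"z": 0.002,"roll": 0}]}}

```text
time: 19.02
tool_pos: [0.622, 0.0349, 0.1252]
tcp_rot: [3.137, 0.167, -0.0]
wrist_force: [0.0, 0.6, -2.2]
width: 0.603
grip_force: 44.2
```

Emit:
{"name": "servo_tool", "arguments": {"targets": [{"hand": 1,"x": 0,"y": 0,"z": 0.002,"roll": 0},{"hand": 1,"x": 0,"y": 0,"z": 0.002,"roll": 0}]}}

```text
time: 19.18
tool_pos: [0.6222, 0.0349, 0.1244]
tcp_rot: [3.137, 0.167, 0.001]
wrist_force: [0.3, 0.3, -2.1]
width: 0.601
grip_force: 44.2
```

Emit:
{"name": "servo_tool", "arguments": {"targets": [{"hand": 1,"x": 0,"y": 0,"z": 0.002,"roll": 0},{"hand": 1,"x": 0,"y": 0,"z": 0.002,"roll": 0}]}}

```text
time: 19.35
tool_pos: [0.6224, 0.0349, 0.1244]
tcp_rot: [3.137, 0.167, 0.001]
wrist_force: [-2.5, 0.4, 4.0]
width: 0.605
grip_force: 44.7
```

Emit:
{"name": "servo_tool", "arguments": {"targets": [{"hand": -0.25,"x": 0,"y": 0,"z": 0,"roll": 0},{"hand": -0.3,"x": 0,"y": 0,"z": 0,"roll": 0},{"hand": -0.5,"x": 0,"y": 0,"z": 0,"roll": 0},{"hand": -0.5,"x": 0,"y": 0,"z": 0,"roll": 0},{"hand": -0.5,"x": 0,"y": 0,"z": -0.03,"roll": 0},{"hand": -0.5,"x": 0,"y": 0,"z": -0.09,"roll": 0},{"hand": -0.5,"x": 0,"y": 0,"z": -0.16,"roll": 0},{"hand": -0.5,"x": 0,"y": 0,"z": -0.24,"roll": 0},{"hand": -0.5,"x": 0,"y": 0,"z": -0.32,"roll": 0},{"hand": -0.5,"x": 0,"y": 0,"z": -0.34,"roll": 0}]}}

```text
time: 20.18
tool_pos: [0.6254, 0.035, 0.3019]
tcp_rot: [3.137, 0.167, 0.019]
wrist_force: [-0.2, -0.3, 1.7]
width: 0.749
grip_force: 0.0
```

Emit:
{"name": "servo_tool", "arguments": {"targets": [{"hand": -0.5,"x": -0.08,"y": 0.08,"z": 0,"roll": 0},{"hand": -0.5,"x": -0.14,"y": 0.16,"z": 0,"roll": 0},{"hand": -0.5,"x": -0.16,"y": 0.24,"z": 0,"roll": 0},{"hand": -0.5,"x": -0.16,"y": 0.32,"z": 0,"roll": 0},{"hand": -0.5,"x": -0.16,"y": 0.4,"z": 0,"roll": 0},{"hand": -0.5,"x": -0.16,"y": 0.48,"z": 0,"roll": 0},{"hand": -0.5,"x": -0.16,"y": 0.56,"z": 0,"roll": 0},{"hand": -0.5,"x": -0.16,"y": 0.56,"z": 0,"roll": 0}]}}

```text
time: 20.85
tool_pos: [0.5719, -0.2575, 0.2929]
tcp_rot: [3.135, 0.161, -0.0]
wrist_force: [-0.0, 0.3, -0.6]
width: 0.749
grip_force: 0.0
```

```bash
python3 st.py 14 .624 .035 .1065 .078
python3 - <<'E'
from h import *
b=cv2.imread('pics/scene14.png'); t=cv2.imread('pics/top14.png')
a=cv2.convertScaleAbs(cv2.resize(t[110:300,150:410],(780,570),interpolation=cv2.INTER_CUBIC),alpha=1.3)
c=cv2.convertScaleAbs(cv2.resize(b[100:300,150:430],(784,560),interpolation=cv2.INTER_CUBIC),alpha=1.7)
cv2.imwrite('pics/v14.png',np.vstack([cv2.resize(a[:,:],(400,292)),cv2.resize(c,(400,286))]))
for n,im,roi in (('top',t,(195,160,335,215)),('scene',b,(225,165,375,250))):
    x0,y0,x1,y1=roi; c=cv2.GaussianBlur(cv2.resize(im[y0:y1,x0:x1],None,fx=U,fy=U,interpolation=cv2.INTER_CUBIC),(0,0),2)
    m=cv2.inRange(cv2.cvtColor(c,cv2.COLOR_BGR2HSV),(68,20,60),(88,115,255)); m=cv2.morphologyEx(m,cv2.MORPH_OPEN,np.ones((9,9)))
    n_,l,st,_=cv2.connectedComponentsWithStats(m); ks=np.isin(l,[i for i in range(1,n_) if st[i,4]>3000]).astype(np.uint8)
    h=cv2.convexHull(np.vstack(cv2.findContours(ks,0,1)[0])); mk=cv2.drawContours(np.zeros_like(m),[h],-1,1,-1)
    p,cs=fit([(n,mk,roi)],lambda p:box(p,.27,.06,.07,.078),[.623,.034,1.677],[.01,.01,.05]); print(n,p[:2].round(4),np.degrees(p[2]).round(1),round(cs,3))
# bottle from top: dark silhouette over plate
roi=(245,150,290,210); x0,y0,x1,y1=roi; c=cv2.GaussianBlur(cv2.resize(t[y0:y1,x0:x1],None,fx=U,fy=U,interpolation=cv2.INTER_CUBIC),(0,0),2)
mk=mask(t,roi,lambda c:(c.max(2)<70)&(c.max(2)-c.min(2)<20),True)
def bt(p): 
    return np.r_[box([p[0],p[1],p[2]],.038,.052,.078,.158),circ(p[0],p[1],.162,.013),circ(p[0],p[1],.182,.013)]
p,cs=fit([('top',mk,roi)],bt,[.624,.036,.1065],[.006,.006,.08]); print('bottle top',p[:2].round(4),np.degrees(p[2]).round(1),round(cs,3))
E
```

```text
scene base [0.6275 0.0313] yaw 8.9 -33.8
top [0.6244 0.0361] 95.9 0.025
scene [0.6223 0.0335] 97.2 0.046
bottle top [0.6279 0.0359] 6.8 0.075
```

View pics/v14.png

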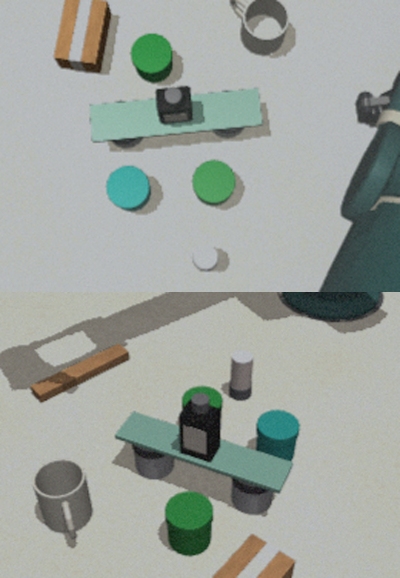

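The bottle stands upright on the plate at top-view crop pixel (174,105), and the tins and bystanders are in place. The fits put it about 3–4 mm too far in +x across the plate width, so I'll re-grip and correct that.

```bash
python3 g.py .6235 .0352 .30 6.1
```

```text
xyz [ 0.1618 -0.5665 -0.015 ] roll -0.0014 | t 20.95 pos [ 0.5719 -0.2548  0.2925] ang 5.86 w 0.746 gf 0.0 F [ 0.8 -0.2  0.6] tilt [-0.001 -0.    -1.   ]
```

Emit:
{"name": "servo_tool", "arguments": {"targets": [{"hand": -0.55,"x": 0.02,"y": -0.08,"z": -0.015,"roll": -0.001},{"hand": -0.55,"x": 0.04,"y": -0.16,"z": -0.015,"roll": -0.001},{"hand": -0.55,"x": 0.07,"y": -0.24,"z": -0.015,"roll": -0.001},{"hand": -0.55,"x": 0.1,"y": -0.32,"z": -0.015,"roll": -0.001},{"hand": -0.55,"x": 0.12,"y": -0.4,"z": -0.015,"roll": -0.001},{"hand": -0.55,"x": 0.15,"y": -0.48,"z": -0.015,"roll": -0.001},{"hand": -0.55,"x": 0.162,"y": -0.54,"z": -0.015,"roll": -0.001},{"hand": -0.55,"x": 0.162,"y": -0.564,"z": -0.015,"roll": -0.001},{"hand": -0.55,"x": 0.162,"y": -0.564,"z": -0.015,"roll": -0.001},{"hand": -0.55,"x": 0.162,"y": -0.564,"z": -0.015,"roll": -0.001}], "grip_force": 30}}

```text
time: 21.78
tool_pos: [0.6221, 0.0383, 0.3007]
tcp_rot: [3.136, 0.176, -0.001]
wrist_force: [-0.6, -0.9, 0.3]
width: 0.774
grip_force: 0.0
```

```bash
python3 g.py .6235 .0352 .127 6.1
```

```text
xyz [0.0023 0.0064 0.3474] roll 0.0019 | t 21.78 pos [0.6221 0.0383 0.3007] ang 6.44 w 0.774 gf 0.0 F [-0.6 -0.9  0.3] tilt [-0.001 -0.001 -1.   ]
```

Emit:
{"name": "servo_tool", "arguments": {"targets": [{"hand": -0.55,"x": 0.002,"y": 0.005,"z": 0.06,"roll": 0.002},{"hand": -0.55,"x": 0.002,"y": 0.005,"z": 0.13,"roll": 0.002},{"hand": -0.55,"x": 0.002,"y": 0.005,"z": 0.2,"roll": 0.002},{"hand": -0.55,"x": 0.002,"y": 0.005,"z": 0.26,"roll": 0.002},{"hand": -0.55,"x": 0.002,"y": 0.005,"z": 0.31,"roll": 0.002},{"hand": -0.55,"x": 0.002,"y": 0.005,"z": 0.335,"roll": 0.002},{"hand": -0.55,"x": 0.002,"y": 0.005,"z": 0.345,"roll": 0.002},{"hand": -0.55,"x": 0.002,"y": 0.005,"z": 0.345,"roll": 0.002},{"hand": -0.55,"x": 0.002,"y": 0.005,"z": 0.345,"roll": 0.002}], "grip_force": 30}}

```text
time: 22.53
tool_pos: [0.6252, 0.034, 0.1299]
tcp_rot: [3.137, 0.161, 0.004]
wrist_force: [0.6, -0.1, 1.3]
width: 0.777
grip_force: 0.0
```

```bash
python3 g.py .6235 .0352 .127 6.1
```

```text
xyz [-0.0032 -0.0027  0.0057] roll -0.0013 | t 22.53 pos [0.6252 0.034  0.1299] ang 5.87 w 0.777 gf 0.0 F [ 0.6 -0.1  1.3] tilt [ 0.002 -0.    -1.   ]
```

Emit:
{"name": "servo_tool", "arguments": {"targets": [{"hand": -0.55,"x": 0,"y": -0.0025,"z": 0.004,"roll": -0.001},{"hand": -0.55,"x": 0,"y": -0.0025,"z": 0.004,"roll": -0.001},{"hand": 1,"x": 0,"y": -0.0025,"z": 0.004,"roll": -0.001},{"hand": 1,"x": 0,"y": -0.0025,"z": 0.004,"roll": -0.001},{"hand": 1,"x": 0,"y": -0.0025,"z": 0.004,"roll": -0.001},{"hand": 1,"x": 0,"y": -0.0025,"z": 0.004,"roll": -0.001}], "grip_force": 30}}

```text
time: 23.03
tool_pos: [0.625, 0.0359, 0.1279]
tcp_rot: [3.137, 0.167, 0.004]
wrist_force: [-0.5, -0.3, 6.4]
width: 0.602
grip_force: 32.5
```

Emit:
{"name": "servo_tool", "arguments": {"targets": [{"hand": 1,"x": 0,"y": 0,"z": -0.004,"roll": 0},{"hand": 1,"x": 0,"y": 0,"z": -0.01,"roll": 0},{"hand": 1,"x": 0,"y": 0,"z": -0.012,"roll": 0},{"hand": 1,"x": 0,"y": 0,"z": -0.012,"roll": 0}]}}

```text
time: 23.37
tool_pos: [0.6237, 0.0359, 0.132]
tcp_rot: [-3.137, -0.167, 0.001]
wrist_force: [0.1, 1.0, -1.2]
width: 0.605
grip_force: 31.6
```

Emit:
{"name": "servo_tool", "arguments": {"targets": [{"hand": 1,"x": -0.005,"y": 0,"z": 0,"roll": 0},{"hand": 1,"x": -0.005,"y": 0,"z": 0,"roll": 0},{"hand": 1,"x": -0.005,"y": 0,"z": 0.004,"roll": 0},{"hand": 1,"x": -0.005,"y": 0,"z": 0.006,"roll": 0},{"hand": 1,"x": -0.005,"y": 0,"z": 0.008,"roll": 0},{"hand": 1,"x": -0.005,"y": 0,"z": 0.008,"roll": 0}]}}

```text
time: 23.87
tool_pos: [0.6214, 0.0356, 0.1281]
tcp_rot: [-3.137, -0.167, 0.0]
wrist_force: [-0.6, 1.3, -1.4]
width: 0.603
grip_force: 31.6
```

Emit:
{"name": "servo_tool", "arguments": {"targets": [{"hand": 1,"x": 0,"y": 0,"z": 0.002,"roll": 0},{"hand": 1,"x": 0,"y": 0,"z": 0.002,"roll": 0}]}}

```text
time: 24.03
tool_pos: [0.6217, 0.0356, 0.1279]
tcp_rot: [-3.137, -0.167, -0.001]
wrist_force: [-1.9, 0.4, 2.4]
width: 0.605
grip_force: 32.1
```

Emit:
{"name": "servo_tool", "arguments": {"targets": [{"hand": 1,"x": 0,"y": 0,"z": 0.002,"roll": 0},{"hand": 1,"x": 0,"y": 0,"z": 0.002,"roll": 0}]}}

```text
time: 24.2
tool_pos: [0.6219, 0.0356, 0.1279]
tcp_rot: [3.137, 0.167, 0.001]
wrist_force: [-3.3, -0.6, 5.8]
width: 0.6
grip_force: 32.7
```

In contact. Release, rise and retreat.

Emit:
{"name": "servo_tool", "arguments": {"targets": [{"hand": -0.25,"x": 0,"y": 0,"z": -0.001,"roll": 0},{"hand": -0.3,"x": 0,"y": 0,"z": -0.001,"roll": 0},{"hand": -0.5,"x": 0,"y": 0,"z": -0.001,"roll": 0},{"hand": -0.5,"x": 0,"y": 0,"z": -0.001,"roll": 0},{"hand": -0.5,"x": 0,"y": 0,"z": -0.03,"roll": 0},{"hand": -0.5,"x": 0,"y": 0,"z": -0.09,"roll": 0},{"hand": -0.5,"x": 0,"y": 0,"z": -0.16,"roll": 0},{"hand": -0.5,"x": 0,"y": 0,"z": -0.24,"roll": 0},{"hand": -0.5,"x": 0,"y": 0,"z": -0.32,"roll": 0},{"hand": -0.5,"x": 0,"y": 0,"z": -0.34,"roll": 0}]}}

```text
time: 25.03
tool_pos: [0.6248, 0.0357, 0.3048]
tcp_rot: [3.137, 0.167, 0.019]
wrist_force: [1.1, 0.0, 0.9]
width: 0.752
grip_force: 0.0
```

Emit:
{"name": "servo_tool", "arguments": {"targets": [{"hand": -0.5,"x": -0.08,"y": 0.08,"z": 0,"roll": 0},{"hand": -0.5,"x": -0.14,"y": 0.16,"z": 0,"roll": 0},{"hand": -0.5,"x": -0.16,"y": 0.24,"z": 0,"roll": 0},{"hand": -0.5,"x": -0.16,"y": 0.32,"z": 0,"roll": 0},{"hand": -0.5,"x": -0.16,"y": 0.4,"z": 0,"roll": 0},{"hand": -0.5,"x": -0.16,"y": 0.48,"z": 0,"roll": 0},{"hand": -0.5,"x": -0.16,"y": 0.56,"z": 0,"roll": 0},{"hand": -0.5,"x": -0.16,"y": 0.56,"z": 0,"roll": 0}]}}

```text
time: 25.7
tool_pos: [0.5713, -0.2568, 0.2958]
tcp_rot: [3.135, 0.161, -0.0]
wrist_force: [-0.6, 0.0, -0.3]
width: 0.752
grip_force: 0.0
```

```bash
python3 st.py 15 .624 .035 .1065 .078
python3 - <<'E'
from h import *
b=cv2.imread('pics/scene15.png'); t=cv2.imread('pics/top15.png')
for n,im,roi in (('top',t,(195,160,335,215)),('scene',b,(225,165,375,250))):
    x0,y0,x1,y1=roi; c=cv2.GaussianBlur(cv2.resize(im[y0:y1,x0:x1],None,fx=U,fy=U,interpolation=cv2.INTER_CUBIC),(0,0),2)
    m=cv2.inRange(cv2.cvtColor(c,cv2.COLOR_BGR2HSV),(68,20,60),(88,115,255)); m=cv2.morphologyEx(m,cv2.MORPH_OPEN,np.ones((9,9)))
    n_,l,st,_=cv2.connectedComponentsWithStats(m); ks=np.isin(l,[i for i in range(1,n_) if st[i,4]>3000]).astype(np.uint8)
    h=cv2.convexHull(np.vstack(cv2.findContours(ks,0,1)[0])); mk=cv2.drawContours(np.zeros_like(m),[h],-1,1,-1)
    p,cs=fit([(n,mk,roi)],lambda p:box(p,.27,.06,.07,.078),[.623,.034,1.677],[.01,.01,.05]); print(n,p[:2].round(4),np.degrees(p[2]).round(1),round(cs,3))
roi=(245,150,290,210)
mk=mask(t,roi,lambda c:(c.max(2)<70)&(c.max(2)-c.min(2)<20),True)
bt=lambda p: np.r_[box(p,.038,.052,.078,.158),circ(p[0],p[1],.162,.013),circ(p[0],p[1],.182,.013)]
p,cs=fit([('top',mk,roi)],bt,[.624,.036,.1065],[.006,.006,.08]); print('bottle top',p[:2].round(4),np.degrees(p[2]).round(1),round(cs,3))
# change vs first picture (bystanders): max patch diff
for n in('top','scene'):
    a=cv2.blur(cv2.imread(f'pics/{n}0.png'),(5,5)).astype(int); c=cv2.blur(cv2.imread(f'pics/{n}15.png'),(5,5)).astype(int); d=abs(a-c).max(2)
    for nm,P in dict(mug=[.768,-.1035,.085],carton=[.763,.19,.06],jar=[.4,-.013,.085],tq=[.51,.113,.07]).items():
        u,v=proj(n,[P])[0].astype(int); print(n,nm,np.percentile(d[v-14:v+18,u-14:u+14],[50,95]))
E
```

```text
scene base [0.6249 0.0317] yaw 8.5 -32.8
top [0.6248 0.0368] 96.0 0.023
scene [0.6225 0.0337] 96.6 0.053
bottle top [0.6247 0.0355] 7.7 0.088
top mug [15. 20.]
top carton [19. 20.]
top jar [20. 21.]
top tq [19. 21.]
scene mug [1. 1.]
scene carton [1. 1.]
scene jar [1. 1.]
scene tq [1. 2.]
```

```bash
python3 -c "
from workcell import ticket
print(ticket.finish_job())"
```

```text
the job is handed in; nothing more can be done
None
```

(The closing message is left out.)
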